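Load the cassette magazine and feed it to the analyser

TASK

Push every sample cassette lying on the bench, one on top of another, down into the tray's spring-loaded column until the topmost is held under the catches, while the tray still stands out on the bench. Then slide the loaded tray into the analyser's feed bay until it is fully home against the stop, and only then throw the lock lever over towards the analyser as far as it goes. Leave the other things on the bench where they are, standing.

Things in the scene. Friction and masses are not known exactly. Their poses are not given: they have to be found in the camera images.
- cassette1: Sample cassette, a flat white plastic block 84 (its x) x 48 (y) x 26 (z) mm, about 70 g, alike on both faces, so either face may be up and either end first. Origin at its very centre. Three or four of them lie flat on the bench; absent ones read None.
- cassette2: Sample cassette, a flat white plastic block 84 (its x) x 48 (y) x 26 (z) mm, about 70 g, alike on both faces, so either face may be up and either end first. Origin at its very centre. Three or four of them lie flat on the bench; absent ones read None.
- cassette3: Sample cassette, a flat white plastic block 84 (its x) x 48 (y) x 26 (z) mm, about 70 g, alike on both faces, so either face may be up and either end first. Origin at its very centre. Three or four of them lie flat on the bench; absent ones read None.
- cassette4: Sample cassette, a flat white plastic block 84 (its x) x 48 (y) x 26 (z) mm, about 70 g, alike on both faces, so either face may be up and either end first. Origin at its very centre. Three or four of them lie flat on the bench; absent ones read None.
- tray: Loose aluminium tray, 0.6 kg empty, on the bench. Base plate 220 (x) x 100 (y) x 10 (z) mm; origin at the centre of its underside; its +x end goes into the bay first. On it stand a spring-loaded magazine column, centred 30 mm from the origin towards +x, and a black grip post 85 mm from the origin towards -x.
- column (a point): Point on the column's upright axis, level with the flat undersides of its two catch teeth, 130 mm above the tray's underside (axes as the tray's). The column takes cassettes lying flat, long side along tray x; inside 88 x 52 mm (2 mm play each side). Its two long sides are open over their middle 48 mm, for fingers. Each cassette is pushed in on top of the last.
- mouth (a point): Point on the column's axis at the top of its straight walls, 26 mm above point column; a flared lip rises 12 mm above that (106 x 70 mm outside). A cassette set into the mouth rests on the sloping tops of the catches, its underside about 11 mm above point column, and is then pushed down centrally.
- catch_a (a joint): Outward travel in m (0 to 0.009) of the sprung catch tooth in the middle of the column's +x end wall; at 0 it juts 6 mm in. Its sloping top lets cassettes pass down (3 to 5 N for the pair, besides the lifter's spring); it snaps over a cassette once that one's top is below its underside: latched. Push 2 to 4 mm farther to be sure; pushed too little, the cassette springs back.
- catch_b (a joint): The same for the opposite catch tooth, in the column's -x end wall.
- lifter (a joint): Travel in m of the sprung plate inside the column: 0 at the top (plate 1 mm above point column), growing downwards, at most 0.112. The spring pushes up with 3 N at 0, rising by 0.7 N per cm (11 N at the end). With n cassettes latched it reads about 0.001 + 0.026 n.
- handle (a point): Point on the axis of the tray's black grip post, 5 mm below its top, 105 mm above the tray's underside. The post is 30 mm (tray x) x 16 mm (tray y); pinch it across tray y and slide the tray along the bench.
- tray_front (a point): Middle of the lower front edge of the tray's base plate, 110 mm from the tray's origin towards its +x (axes as the tray's).
- bay: Feed bay of the white bench analyser, fixed. Origin on the bench at the middle of the bay's mouth; +x points in. Two rails 106 mm apart (3 mm play each side of the tray's plate) run 160 mm in, flared up to 45 mm before the mouth; lips 15 to 19 mm above the bench overhang the plate by 5 mm. Open above. The analyser's body, 200 mm high and 340 wide, begins at the stop.
- bay_stop (a point): Middle of the bay's stop (the analyser's face), on the bench 160 mm in from the mouth (axes as the bay's). The tray is home when its front edge meets it.
- lock (a joint): Angle in rad of the black lock lever beside the bay (on the bay's -y side): 0 leaning out, away from the analyser (bay -x); 1.0 leaning in, towards the analyser (bay +x). Stays where it is left; a light sideways push on its tip moves it.
- lock_tip (a point): Tip of the lock lever. The lever is 85 mm long, swings in a plane along the bay's x, 100 mm to the bay's -y side of its centre line.
- dish: Bystander: small white dish, 56 mm wide, 20 mm high, among the cassettes. Origin under its centre.
- reagent: Bystander: amber bottle 68 mm wide, 130 mm high. Origin under its centre.
- jar: Bystander: white jar 72 mm wide, 85 mm high. Origin under its centre.
- beaker: Bystander: glass beaker 54 mm wide, 80 mm high. Origin under its centre.
- wrench: Bystander: wrench 160 mm long lying flat.
- tissue_box: Bystander: cardboard box 80 x 140 x 50 mm. Origin under its centre.
Things that resemble listed ones, but are neither listed nor needed, are in the scene too. Leave any orange or pink look-alike of the cassette3 alone.

How it is judged (in metres and radians):
On the way, in this order (a step that is already met when the one before it is completed fails the run):
1. every cassette is latched in the column, let go, with the tray still out of the bay (x of cassette1 in the frame of column between -0.012 and 0.012 m and y of cassette1 in the frame of column between -0.012 and 0.012 m and angle between the z axis of each of cassette1, cassette2, cassette3, cassette4 and the z axis of tray, either way round below 0.08 rad and angle between the x axis of each of cassette1, cassette2, cassette3, cassette4 and the x axis of tray, either way round below 0.12 rad and z of each of cassette1, cassette2, cassette3, cassette4 in the frame of column below -0.0105 m and contact force between the fingers and cassette1 below 0.3 N and x of cassette2 in the frame of column between -0.012 and 0.012 m and y of cassette2 in the frame of column between -0.012 and 0.012 m and contact force between the fingers and cassette2 below 0.3 N and x of cassette3 in the frame of column between -0.012 and 0.012 m and y of cassette3 in the frame of column between -0.012 and 0.012 m and contact force between the fingers and cassette3 below 0.3 N and x of cassette4 in the frame of column between -0.012 and 0.012 m and y of cassette4 in the frame of column between -0.012 and 0.012 m and contact force between the fingers and cassette4 below 0.3 N and x of tray_front in the frame of bay_stop below -0.12 m), for 0.3 s.
2. the loaded tray is fully home in the bay, the lock lever not yet thrown (x of tray_front in the frame of bay_stop above -0.006 m and y of tray_front in the frame of bay_stop between -0.008 and 0.008 m and angle between the x axis of tray and the x axis of bay, either way round below 0.07 rad and angle between tray's own z axis and vertical below 0.04 rad and value of joint lock below 0.5 rad), for 0.2 s.
3. the lock lever is thrown towards the analyser (value of joint lock above 0.85 rad), for 0.2 s.
At the end, for the whole second after the job is handed in: Every cassette present lies level in the column, its top at most 2.5 mm above the catches' undersides; tray front within 6 mm of the stop, 8 mm of the centre line, aligned within 0.07 rad; lever past 0.85 rad; cassettes and tray let go and at rest (x of cassette1 in the frame of column between -0.012 and 0.012 m and y of cassette1 in the frame of column between -0.012 and 0.012 m and angle between the z axis of each of cassette1, cassette2, cassette3, cassette4 and the z axis of tray, either way round below 0.08 rad and angle between the x axis of each of cassette1, cassette2, cassette3, cassette4 and the x axis of tray, either way round below 0.12 rad and z of each of cassette1, cassette2, cassette3, cassette4 in the frame of column below -0.0105 m and contact force between the fingers and cassette1 below 0.3 N and x of cassette2 in the frame of column between -0.012 and 0.012 m and y of cassette2 in the frame of column between -0.012 and 0.012 m and contact force between the fingers and cassette2 below 0.3 N and x of cassette3 in the frame of column between -0.012 and 0.012 m and y of cassette3 in the frame of column between -0.012 and 0.012 m and contact force between the fingers and cassette3 below 0.3 N and x of cassette4 in the frame of column between -0.012 and 0.012 m and y of cassette4 in the frame of column between -0.012 and 0.012 m and contact force between the fingers and cassette4 below 0.3 N and x of tray_front in the frame of bay_stop above -0.006 m and y of tray_front in the frame of bay_stop between -0.008 and 0.008 m and angle between the x axis of tray and the x axis of bay, either way round below 0.07 rad and angle between tray's own z axis and vertical below 0.04 rad and value of joint lock above 0.85 rad and linear speed of each of cassette1, cassette2, cassette3, cassette4, tray below 0.02 m/s); the robot touches nothing.
It fails at once if a bystander is pushed more than 60 mm away (distance of any of dish, reagent, jar, beaker, wrench, tissue_box from where it was at the start of the episode above 0.06 m).
It fails at once if a bystander is tipped over (angle between any of dish, reagent, jar, beaker, wrench, tissue_box's own z axis and vertical above 0.6 rad).
Of cassette1, cassette2, cassette3, cassette4 only 3 to 4 are there at a start; the rules pass over those that are not, and their reading is None.
At some moment in a run one of cassette1, cassette2, cassette3, cassette4 may be knocked a few centimetres aside while the robot is not near it.
Once in a run the grip may slacken for a moment while it holds something.
It also fails if it takes over 210 s, if anything falls off the work surface, if the arm or the gripper's body presses on something with over 40 N, if the wrist force passes 120 N, or if a joint passes its speed limit or range.

ROBOT

A 6-joint arm with a two-finger parallel gripper is mounted at the origin on the work surface. World frame = base frame: x ahead of the robot, y to its left, z up, the work surface at z = 0. Lengths are in mm, angles in rad, forces in N, time in s.
With the tool pointing down it reaches from about 350 to 850 mm from the base axis. Payload 8.1 kg.
Tool frame: the origin (TCP) lies on the centre line of the jaws, within the pads' length; the fingertips stand ctrl.tip_extent ahead of it and the grasp point (between the pads) lies 8 mm behind it (ctrl.tip_extent is the distance from the TCP to the fingertips, in mm); x points along the fingers, y is the direction in which the jaws open and shut, and the axes are right-handed (so a half turn about x gives the same grasp; the last joint's range is limited). The gripper opens to 93 mm and grips with 3 to 60 N. Pads are 15 mm wide; open, the fingers measure 128 mm over their backs; the gripper's body (75 mm by 188 mm) begins 65 mm behind the grasp point.
Start: joints at [1.018, 0.13, 1.488, -0, 1.523, -0.085], TCP at [270.535, 535.552, 229.635] pointing down, gripper open.
Joint ranges: [-2.96, 2.96], [-0.89, 2.26], [0.02, 2.5], [-1.34, 4.48], [0, 2.73], [-2.66, 2.66]. Speed limits (rad/s): [2.39, 2.39, 2.79, 3.14, 3.14, 3.14].

INTERFACE

Orientations are given as a 3x3 rotation matrix whose columns are the frame's x, y, z axes.
In Python, from station import status, imaging, ctrl gives the robot as it stands.
- The arm moves only by the tool play_rows, never from a script. Its argument "steps" is a list of rows, each a list of 7 numbers: the shift along the tool's x, y, z in mm, then the turn, a rotation vector about the tool's x, y, z in rad, then the opening, from -1 (shut) to 1 (fully open). In form: [[tx, ty, tz, wx, wy, wz, grip], ...]. A call has 1 to 5 rows; each row shifts and turns the commanded pose from where the row before left it, along the tool's axes as they then stand; what a row does not reach is not made up. A row lasts 1/12 s, in which the tool goes at most 41.7 mm and 7.16 degrees, less where a joint would pass 70% of its speed; a pose out of reach is approached as far as the arm can. A call is refused whole if a number of a shift passes 41.7 or a number of a turn 0.125, either way. A call with a gripper value outside its range is refused whole. The fingers move at their own pace and stop on an object; "force" is the grip in N (left out, the last holds). Time passes only in rows, so rows that do not move let the fingers close. It gives the time, the measured TCP pose, the force and the opening at its end, in the units of the state.
- status.get_state(): the state, without advancing time (a new reading comes with each control period).
- imaging.capture(name): name is "scene" or "side" or "wrist"; returns a dict with "pixels" (420x560x3 uint8, blue, green, red), "camera_matrix" (3x3 intrinsics, pixels), "extrinsics" (4x4, takes a point from world to camera coordinates). Camera axes: x right, y up, looking along -z (the intrinsics and any distortion apply to the point x, -y, -z); pixel columns grow to the right and rows downward; lengths in mm; the calibration is good to about 2 mm. A picture is of the moment at which its call begins. There is no depth.
- ctrl.close_job(): hands the job in, once; it reports no verdict.
The state is a dict: "time_s": time; "joint_pos": joint angles; "joint_vel": joint speeds; "joint_torque": joint torques, N m; "position": TCP position; "tool_rot": TCP orientation; "wrist_force": force on the tool from outside, world axes, zero at the start; "moment": the same for the moment, N m; "grip_width": finger opening in mm.
Only numpy, scipy, OpenCV 4.12 (cv2) and the standard library are available. Lean on these libraries where they do the work, as an engineer would, in place of code of your own. Each camera call takes 0.05 s, during which the arm holds its last target. There are 200 camera calls.

## Working session

There is one attempt and no reset: what is moved stays moved. The work goes in short steps, Python scripts to look and compute and a tool call to move; the robot and the scene stay as the last step left them, time stands still between calls to the robot, and variables do not carry over. Pictures are saved under pics/ and viewed, about 12 in all and at most 16, crops included, and the job is handed in when it is done.

Besides the shell and the picture viewer there is one more tool, called after "Emit:" as name([rows], argument=value, ...), one row to a line, values as JSON. play_rows: Moves the arm, as the interface text tells. Its arguments: {"type":"object","properties":{"steps":{"type":"array","items":{"type":"array","items":{"type":"number"}}},"force":{"type":"number"}},"required":["steps"]}

```bash
mkdir -p pics; ls; cat > h.py <<'E'
import numpy as np, cv2
from station import status, imaging, ctrl
def cap(name, fn=None):
    d=imaging.capture(name); im=np.array(d["pixels"]); 
    if fn: cv2.imwrite("pics/"+fn,im)
    return im,np.array(d["camera_matrix"]),np.array(d["extrinsics"])
def unproj(K,E,u,v,z):
    r=np.linalg.inv(K)@np.array([u,v,1.0]); r=np.array([r[0],-r[1],-r[2]])
    R=E[:3,:3]; c=-R.T@E[:3,3]; w=R.T@r
    return c+w*(z-c[2])/w[2]
def proj(K,E,p):
    q=E[:3,:3]@np.array(p,float)+E[:3,3]; q=K@np.array([q[0],-q[1],-q[2]]); return q[:2]/q[2]
E
python3 - <<'E'
from h import *
for n in("scene","side","wrist"):
    im,K,E=cap(n,n+"0.png"); print(n,K.round(1).tolist(),(-E[:3,:3].T@E[:3,3]).round(),E[:3,:3].round(2).tolist())
s=status.get_state(); print(s,ctrl.tip_extent)
E
```

```text
pics
scene [[408.1, 0.0, 283.8], [0.0, 408.1, 211.4], [0.0, 0.0, 1.0]] [1284.   16.  946.] [[0.01, 1.0, -0.0], [-0.72, 0.01, 0.69], [0.69, -0.01, 0.72]]
side [[480.9, 0.0, 282.1], [0.0, 480.9, 210.0], [0.0, 0.0, 1.0]] [  94. -802. 1068.] [[0.9, -0.44, 0.0], [0.32, 0.64, 0.7], [-0.31, -0.63, 0.71]]
wrist [[289.1, 0.0, 278.0], [0.0, 289.1, 208.2], [0.0, 0.0, 1.0]] [200. 572. 384.] [[0.45, 0.89, -0.0], [-0.85, 0.43, -0.29], [-0.26, 0.13, 0.96]]
{'time_s': 0.15, 'joint_pos': array([ 1.01761493e+00,  1.30981041e-01,  1.48902414e+00,  1.36762784e-05,
        1.52300755e+00, -8.54060351e-02]), 'joint_vel': array([-0.00044614, -0.00212986, -0.00218871,  0.00192747,  0.00245188,
       -0.00125252]), 'joint_torque': array([ 8.04718311e-04, -5.60484731e+01, -4.92331839e+01,  7.67928665e-02,
        3.07485159e-02, -3.40288830e-05]), 'position': array([270.29687574, 535.19375747, 228.83512267]), 'tool_rot': array([[-7.57729729e-04,  4.50901804e-01,  8.92573240e-01],
       [-1.20110979e-03,  8.92572442e-01, -4.50902420e-01],
       [-9.99998992e-01, -1.41374062e-03, -1.34746105e-04]]), 'wrist_force': array([-0.27989944,  0.52892556,  0.04775103]), 'moment': array([-0.01501627,  0.0095629 ,  0.03645225]), 'grip_width': 93.01771319373324} 11.0
```

View pics/scene0.png

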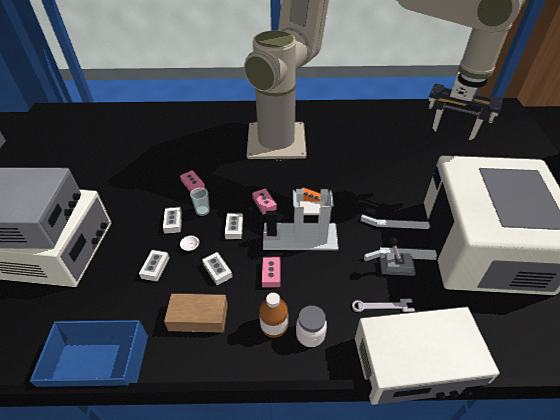

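View pics/side0.png

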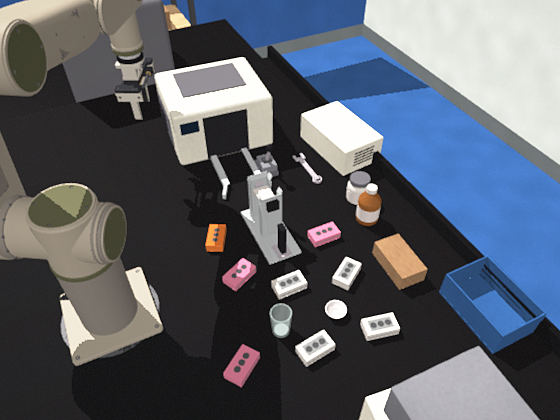

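Scene view: four white cassettes at about (173,220), (234,226), (154,265) and (217,268), with the dish at (189,243). The pink and orange blocks are look-alikes. The tray is at (300,235) and the bay is to its right, around (400,240), with the lever near (395,255). Next I'll fit silhouettes.

```bash
cat >> h.py <<'E'
from scipy.optimize import minimize
def boxpts(x,y,a,L=84,W=48,H=26,z0=0):
    c,s=np.cos(a),np.sin(a)
    return [(x+c*dx-s*dy,y+s*dx+c*dy,z) for dx in(-L/2,L/2) for dy in(-W/2,W/2) for z in(z0,z0+H)]
def sil(shape,K,E,pts):
    m=np.zeros(shape[:2],np.uint8); p=np.array([proj(K,E,q) for q in pts])
    h=cv2.convexHull((p*16).round().astype(np.int32)); cv2.fillConvexPoly(m,h,255,cv2.LINE_AA,4); return m/255.
def whites(im):
    m=((im.min(2)>105)&(im.max(2).astype(int)-im.min(2)<45)).astype(np.uint8)
    return cv2.morphologyEx(m,cv2.MORPH_CLOSE,np.ones((5,5)))
def fit(views,x,y,a,H=26,z0=0):
    # views: list of (im,K,E)
    ms=[]
    for im,K,E in views:
        m=whites(im); l=cv2.connectedComponents(m)[1]; u,v=proj(K,E,(x,y,z0+H)).round().astype(int)
        k=l[v,u]; ms.append((l==k) if k else m*0)
    def f(p):
        return sum(np.abs(sil(im.shape,K,E,boxpts(p[0],p[1],p[2],H=H,z0=z0))-m).sum()/m.sum() for (im,K,E),m in zip(views,ms))
    best=min((minimize(f,[x,y,b],method='Nelder-Mead',options=dict(initial_simplex=[[x,y,b],[x+12,y,b],[x,y+12,b],[x,y,b+.3]],xatol=.2)) for b in (a,a+.5,a-.5)),key=lambda r:r.fun)
    return best.x.round(3),round(best.fun,3),[int(m.sum()) for m in ms]
E
python3 - <<'E'
from h import *
S=cap("scene");D=cap("side")
for u,v,a in((173,218,0),(234,224,0),(154,263,-.3),(217,266,.4)):
    x,y,_=unproj(S[1],S[2],u,v,26)
    print((x,y),*(fit(w,x,y,a) for w in ([S],[D],[S,D])))
o=np.hstack([cv2.resize(S[0][170:310,250:460],None,fx=2.6,fy=2.6,interpolation=2)])
cv2.imwrite("pics/c1.png",o); 
cv2.imwrite("pics/c2.png",cv2.resize(D[0][130:270,190:350],None,fx=4,fy=4,interpolation=2))
E
```

```text
(np.float64(425.93881425776715), np.float64(-315.21408239127663)) (array([ 4.18843e+02, -3.22797e+02,  1.82000e-01]), np.float64(0.152), [425]) (array([ 4.19966e+02, -3.21240e+02,  1.34000e-01]), np.float64(0.074), [865]) (array([ 4.19908e+02, -3.21489e+02,  1.52000e-01]), np.float64(0.239), [425, 865])
(np.float64(453.79307664983355), np.float64(-125.7826213691329)) (array([ 4.46824e+02, -1.28822e+02,  3.50000e-02]), np.float64(0.154), [425]) (array([ 4.47328e+02, -1.28490e+02,  3.60000e-02]), np.float64(0.513), [1278]) (array([ 4.47204e+02, -1.28233e+02,  3.90000e-02]), np.float64(0.667), [425, 1278])
(np.float64(596.4660372529371), np.float64(-338.4850347508036)) (array([ 5.92038e+02, -3.42085e+02, -1.92000e-01]), np.float64(0.122), [605]) (array([ 5.92373e+02, -3.41197e+02, -2.00000e-01]), np.float64(0.082), [816]) (array([ 5.92012e+02, -3.41527e+02, -2.02000e-01]), np.float64(0.207), [605, 816])
(np.float64(609.4908389306607), np.float64(-161.83946717956212)) (array([ 6.05611e+02, -1.64046e+02,  5.30000e-01]), np.float64(0.133), [553]) (array([ 6.05219e+02, -1.63205e+02,  5.99000e-01]), np.float64(0.081), [608]) (array([ 6.05525e+02, -1.63585e+02,  5.64000e-01]), np.float64(0.226), [553, 608])
```

View pics/c1.png

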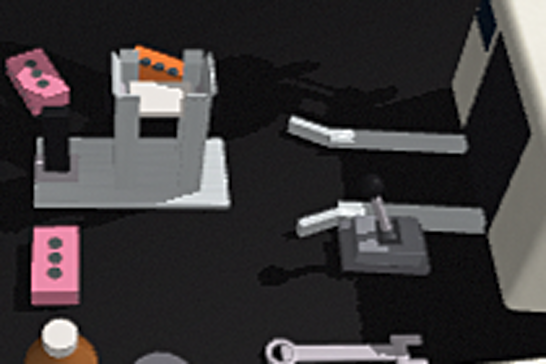

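View pics/c2.png

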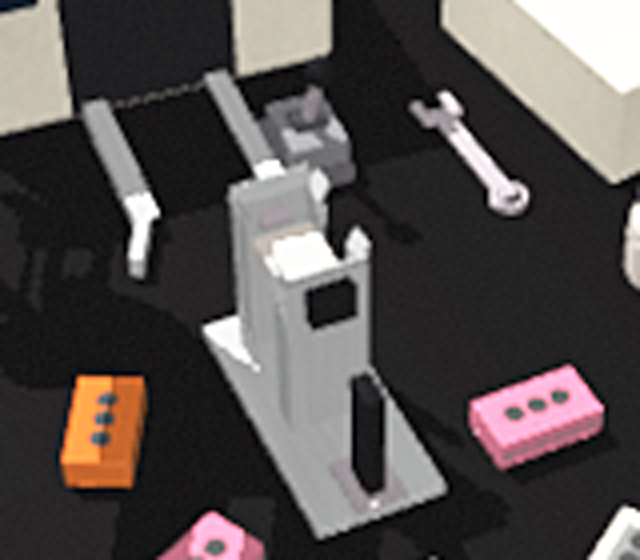

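```bash
python3 - <<'E'
from h import *
S=cap("scene");D=cap("side")
c1=lambda u,v,z: unproj(S[1],S[2],250+(u+.5)/2.6-.5,170+(v+.5)/2.6-.5,z)[:2].round(1)
c2=lambda u,v,z: unproj(D[1],D[2],190+(u+.5)/4-.5,130+(v+.5)/4-.5,z)[:2].round(1)
print("scene tray z0 near L,R",c1(35,207,0),c1(230,207,0),"z10 far L,R",c1(38,138,10),c1(222,138,10))
print("near L R z10",c1(35,196,10),c1(229,196,10))
print("side tray: z10 NW(leftback)",c2(203,330,10),"z0 near",c2(320,538,0),"z10 right",c2(446,490,10))
print("post top scene",c1(57,110,110),"side",c2(366,380,110))
print("lip top scene L/R", c1(113,52,168),c1(217,52,168),c1(113,92,168),c1(210,95,168))
print("lip side",c2(232,188,168),c2(352,235,168),c2(285,283,168))
print("rail far: start,bend,end",c1(290,120,19),c1(340,133,19),c1(467,138,19))
print("rail near",c1(298,222,19),c1(345,205,19),c1(484,208,19))
print("rail side far", c2(134,270,10),c2(140,200,19),c2(92,102,19)," near",c2(215,72,19),c2(268,165,19))
print("lever tip scene",[c1(373,183,z) for z in(70,80,90)], "side",[c2(312,95,z) for z in (70,80,90)])
print("beaker",unproj(S[1],S[2],202,212,0)[:2].round(),unproj(S[1],S[2],200,192,80)[:2].round(),"dish",unproj(S[1],S[2],189,243,15)[:2].round())
E
```

```text
scene tray z0 near L,R [532.1 -36.8] [535.6 184.2] z10 far L,R [435.8 -34.8] [439.3 183.9]
near L R z10 [524.2 -36.5] [527.7 182.9]
side tray: z10 NW(leftback) [436.7 180. ] z0 near [434.2 -35.3] z10 right [529.7 -43.2]
post top scene [485.5  -9.5] side [485.   -5.6]
lip top scene L/R [456.1  51.6] [457.9 162.7] [516.2  49.8] [522.1 149.3]
lip side [458.1 153.4] [512.7  72.2] [451.8  49.6]
rail far: start,bend,end [419.7 266.5] [441.7 322.6] [452.  470.4]
rail near [572.7 253.1] [549.8 308.9] [556.5 462.1]
rail side far [413.5 265.6] [445.3 331.3] [454.8 467.6]  near [566.2 459. ] [556.8 324.8]
lever tip scene [array([560.8, 328.1]), array([569. , 324.6]), array([577.3, 321. ])] side [array([602.9, 334.2]), array([597.8, 322.8]), array([592.7, 311.5])]
beaker [ 377. -236.] [ 368. -232.] dish [ 517. -255.]
```

```bash
cat >> h.py <<'E'
import json
def plan(x,y,z,yaw,g=1.0,n=None,start=None):
    """straight move; prints rows of tool-frame steps"""
    s=status.get_state(); 
    if start is None:
        p=s['position']; R=s['tool_rot']; y0=np.arctan2(R[1,1],R[0,1])
    else: p=np.array(start[:3]); y0=start[3]
    d=np.array([x,y,z])-p; dy=(yaw-y0+np.pi)%(2*np.pi)-np.pi
    N=n or max(1,int(np.ceil(max(np.linalg.norm(d)/40,abs(dy)/.12))))
    cur=np.array(p,float);cy=y0;rows=[]
    for i in range(1,N+1):
        e=p+d*i/N-cur; c,q=np.cos(cy),np.sin(cy)
        t=[round(-e[2],1),round(c*e[0]+q*e[1],1),round(q*e[0]-c*e[1],1)]; w=round(-(y0+dy*i/N-cy),3)
        cur=cur+np.array([c*t[1]+q*t[2],q*t[1]-c*t[2],-t[0]]); cy-=w
        rows.append(t+[w,0,0,g])
    for i in range(0,N,5): print(json.dumps(rows[i:i+5]))
    return (*cur,cy)
def st():
    s=status.get_state(); R=s['tool_rot']
    print("t",round(s['time_s'],2),"p",s['position'].round(1),"yaw",round(float(np.arctan2(R[1,1],R[0,1])),3),"tilt",R[2,1:].round(3),"F",s['wrist_force'].round(1),"g",round(s['grip_width'],1),"q",s['joint_pos'].round(2))
E
python3 -c "
from h import *
plan(485,65,320,-.014)"
```

```text
[[-6.5, -23.1, 28.8, 0.08, 0, 0, 1.0], [-6.4, -20.7, 30.6, 0.08, 0, 0, 1.0], [-6.5, -18.2, 32.1, 0.079, 0, 0, 1.0], [-6.5, -15.6, 33.5, 0.08, 0, 0, 1.0], [-6.5, -12.9, 34.6, 0.08, 0, 0, 1.0]]
[[-6.4, -10.0, 35.6, 0.08, 0, 0, 1.0], [-6.5, -7.2, 36.2, 0.079, 0, 0, 1.0], [-6.5, -4.3, 36.7, 0.08, 0, 0, 1.0], [-6.4, -1.4, 36.9, 0.08, 0, 0, 1.0], [-6.5, 1.6, 36.9, 0.08, 0, 0, 1.0]]
[[-6.5, 4.5, 36.6, 0.08, 0, 0, 1.0], [-6.5, 7.4, 36.2, 0.079, 0, 0, 1.0], [-6.4, 10.3, 35.5, 0.08, 0, 0, 1.0], [-6.5, 13.1, 34.5, 0.08, 0, 0, 1.0]]
```

Emit:
play_rows([
  [-6.5, -23, 29, 0.08, 0, 0, 1],
  [-6.5, -20.5, 30.5, 0.08, 0, 0, 1],
  [-6.5, -18, 32, 0.08, 0, 0, 1],
  [-6.5, -15.5, 33.5, 0.08, 0, 0, 1],
  [-6.5, -13, 34.5, 0.08, 0, 0, 1],
])

```text
time_s: 0.77
position: [347.5, 366.5, 262.4]
tool_rot: [[0.0, 0.765, 0.644], [0.0, 0.644, -0.765], [-1.0, 0.0, 0.0]]
wrist_force: [0.8, -0.2, 0.5]
grip_width: 92.7
```

Emit:
play_rows([
  [-6.5, -10, 35.5, 0.08, 0, 0, 1],
  [-6.5, -7, 36, 0.08, 0, 0, 1],
  [-6.5, -4.5, 36.5, 0.08, 0, 0, 1],
  [-6.5, -1.5, 37, 0.08, 0, 0, 1],
  [-6.5, 1.5, 37, 0.08, 0, 0, 1],
])

```text
time_s: 1.18
position: [423.6, 198.4, 295.2]
tool_rot: [[0.001, 0.956, 0.295], [0.0, 0.295, -0.956], [-1.0, 0.001, -0.0]]
wrist_force: [1.0, 0.8, 0.1]
grip_width: 93.1
```

Emit:
play_rows([
  [-6.5, 4.5, 36.5, 0.08, 0, 0, 1],
  [-6.5, 7.5, 36, 0.08, 0, 0, 1],
  [-6.5, 10.5, 35.5, 0.08, 0, 0, 1],
  [-6.5, 13, 34.5, 0.08, 0, 0, 1],
  [0, 0, 0, 0, 0, 0, 1],
])

```text
time_s: 1.6
position: [486.5, 60.4, 321.9]
tool_rot: [[0.003, 1.0, -0.027], [-0.002, -0.027, -1.0], [-1.0, 0.003, 0.002]]
wrist_force: [1.2, 0.1, 0.0]
grip_width: 93.1
```

```bash
python3 -c "
from h import *
st()
im,K,E=cap('wrist'); np.savez('w1.npz',K=K,E=E)
cv2.imwrite('pics/w1.png',cv2.resize(im,(800,600),interpolation=2)); print(proj(K,E,(485.5,104,168)))"
```

```text
t 1.6 p [486.5  60.4 321.9] yaw -0.027 tilt [0.003 0.002] F [1.2 0.1 0. ] g 93.1 q [ 0.02 -0.19  1.64 -0.    1.69  0.05]
[274.86047746 157.85342129]
```

View pics/w1.png

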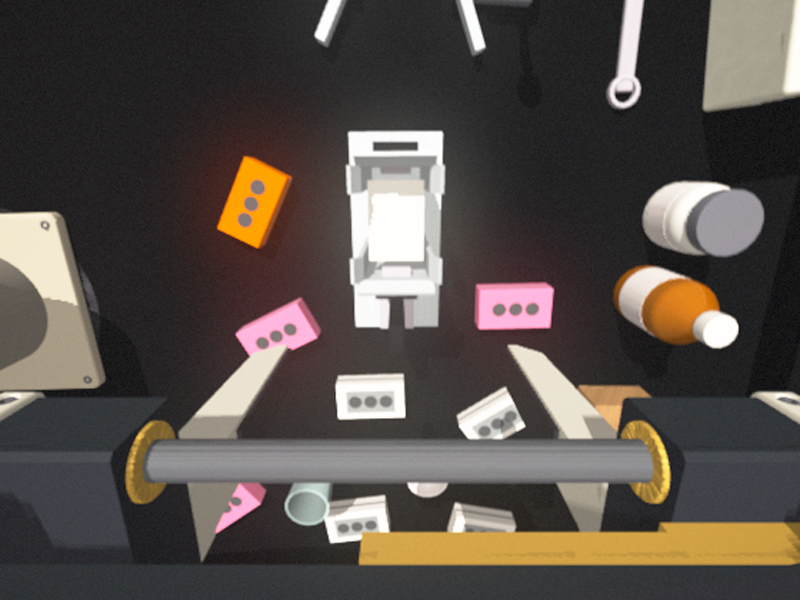

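```bash
cat >> h.py <<'E'
def draw(im,K,E,f,k,boxes):
    """f: frame (x,y,yaw); boxes: cx,cy,L,W,z rects in that frame"""
    o=cv2.resize(im,None,fx=k,fy=k,interpolation=2)
    c,s=np.cos(f[2]),np.sin(f[2])
    for (cx,cy,L,W,z),col in boxes:
        P=[proj(K,E,(f[0]+c*a-s*b,f[1]+s*a+c*b,z))*k for a,b in((cx-L/2,cy-W/2),(cx+L/2,cy-W/2),(cx+L/2,cy+W/2),(cx-L/2,cy+W/2))]
        cv2.polylines(o,[np.array(P).round().astype(np.int32)],True,col,1,cv2.LINE_AA)
    return o
TRAY=[((30,0,106,70,168),(0,0,255)),((30,0,88,52,156),(0,255,0)),((0,0,220,100,10),(255,0,255)),((-85,0,30,16,110),(255,255,0))]
E
python3 -c "
from h import *
im,K,E=cap('wrist')
o=draw(im,K,E,(484.5,73.5,np.pi/2-.014),3,TRAY)
cv2.imwrite('pics/w2.png',o[200:720,600:1060])"
```

```text
(no output)
```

View pics/w2.png

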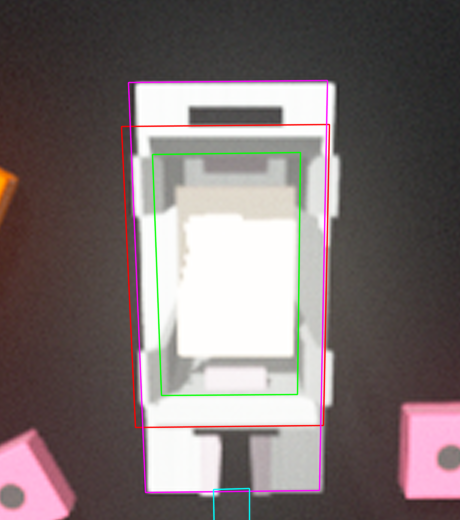

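```bash
python3 -c "
from h import *
e=plan(447.5,-128.5,170,-1.533,.6)
e=plan(447.5,-128.5,15,-1.533,.6,start=e)"
```

```text
[[11.6, -2.6, 14.9, 0.116, 0, 0, 0.6], [11.6, -0.8, 15.1, 0.117, 0, 0, 0.6], [11.6, 0.9, 15.1, 0.116, 0, 0, 0.6], [11.6, 2.7, 14.9, 0.117, 0, 0, 0.6], [11.6, 4.4, 14.5, 0.116, 0, 0, 0.6]]
[[11.6, 6.1, 13.8, 0.117, 0, 0, 0.6], [11.6, 7.6, 13.1, 0.116, 0, 0, 0.6], [11.6, 9.1, 12.1, 0.116, 0, 0, 0.6], [11.6, 10.4, 11.0, 0.117, 0, 0, 0.6], [11.6, 11.6, 9.6, 0.116, 0, 0, 0.6]]
[[11.6, 12.7, 8.3, 0.117, 0, 0, 0.6], [11.6, 13.6, 6.7, 0.116, 0, 0, 0.6], [11.6, 14.2, 5.1, 0.116, 0, 0, 0.6]]
[[38.7, 0.0, 0.0, 0.0, 0, 0, 0.6], [38.8, 0.0, 0.0, 0.0, 0, 0, 0.6], [38.7, 0.0, 0.0, 0.0, 0, 0, 0.6], [38.8, 0.0, 0.0, 0.0, 0, 0, 0.6]]
```

Emit:
play_rows([
  [11.6, -2.6, 15, 0.116, 0, 0, 0.6],
  [11.6, -0.8, 15, 0.116, 0, 0, 0.6],
  [11.6, 1, 15, 0.117, 0, 0, 0.6],
  [11.6, 2.7, 15, 0.117, 0, 0, 0.6],
  [11.6, 4.4, 14.5, 0.116, 0, 0, 0.6],
])

```text
time_s: 2.12
position: [469.7, -7.5, 261.8]
tool_rot: [[-0.0, 0.825, -0.566], [0.001, -0.566, -0.825], [-1.0, -0.001, -0.0]]
wrist_force: [0.8, 0.2, 0.4]
grip_width: 74.8
```

Emit:
play_rows([
  [11.6, 6.1, 13.8, 0.117, 0, 0, 0.6],
  [11.6, 7.6, 13.1, 0.116, 0, 0, 0.6],
  [11.6, 9.1, 12.1, 0.116, 0, 0, 0.6],
  [11.6, 10.4, 11, 0.117, 0, 0, 0.6],
  [11.6, 11.6, 9.6, 0.116, 0, 0, 0.6],
])

```text
time_s: 2.53
position: [455.8, -81.7, 203.8]
tool_rot: [[-0.0, 0.378, -0.926], [0.001, -0.926, -0.378], [-1.0, -0.001, -0.0]]
wrist_force: [0.5, 0.7, 0.1]
grip_width: 74.4
```

Emit:
play_rows([
  [11.6, 12.7, 8.3, 0.117, 0, 0, 0.6],
  [11.6, 13.6, 6.7, 0.116, 0, 0, 0.6],
  [11.6, 14.2, 5.1, 0.116, 0, 0, 0.6],
  [0, 0, 0, 0, 0, 0, 0.6],
  [0, 0, 0, 0, 0, 0, 0.6],
])

```text
time_s: 2.95
position: [447.2, -126.2, 169.1]
tool_rot: [[-0.002, 0.044, -0.999], [0.001, -0.999, -0.044], [-1.0, -0.001, 0.002]]
wrist_force: [0.9, 0.7, -0.4]
grip_width: 74.2
```

```bash
python3 -c "
from h import *
st(); im,K,E=cap('wrist')
print(fit([(im,K,E)],447,-128,.04))
cv2.imwrite('pics/w3.png',im)
plan(447.5,-128.5,15,-1.533,.6)"
```

```text
t 2.95 p [ 447.2 -126.2  169.1] yaw -1.527 tilt [-0.001  0.002] F [ 0.9  0.7 -0.4] g 74.2 q [-0.39 -0.21  1.93  0.    1.42  1.14]
(array([ 4.49158e+02, -1.28397e+02,  2.00000e-03]), np.float64(0.044), [3582])
[[38.7, 0.6, 0.1, 0.002, 0, 0, 0.6], [38.7, 0.6, 0.1, 0.002, 0, 0, 0.6], [38.8, 0.6, 0.1, 0.002, 0, 0, 0.6], [38.7, 0.6, 0.1, 0.002, 0, 0, 0.6]]
```

View pics/w3.png

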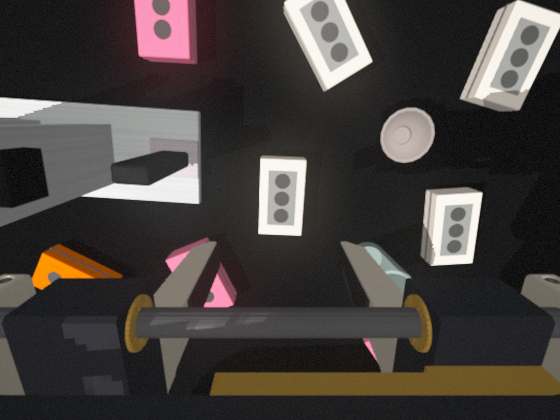

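Cassette 2 is clear at (282,195), with the jaws on either side of it. The wrist fit is good, so I'll descend and grasp.

Emit:
play_rows([
  [38.7, 0.6, -0.5, 0.01, 0, 0, 0.6],
  [38.7, 0.6, -0.5, 0.01, 0, 0, 0.6],
  [38.7, 0.5, -0.4, 0.01, 0, 0, 0.6],
  [38, 0.5, -0.4, 0.01, 0, 0, 0.6],
  [0, 0, 0, 0, 0, 0, 0.6],
])

```text
time_s: 3.42
position: [450.9, -128.5, 13.8]
tool_rot: [[0.002, 0.005, -1.0], [-0.0, -1.0, -0.005], [-1.0, 0.0, -0.002]]
wrist_force: [0.3, -1.0, 0.1]
grip_width: 74.7
```

Emit:
play_rows([
  [0, 0, 0, 0, 0, 0, 0.6],
  [0, 0, 0, 0, 0, 0, -0.3],
  [0, 0, 0, 0, 0, 0, -0.3],
  [0, 0, 0, 0, 0, 0, -0.3],
  [0, 0, 0, 0, 0, 0, -0.3],
], force=45)

```text
time_s: 3.83
position: [450.1, -129.3, 16.4]
tool_rot: [[0.001, 0.002, -1.0], [-0.0, -1.0, -0.002], [-1.0, 0.0, -0.001]]
wrist_force: [-0.5, -0.1, 0.4]
grip_width: 52.7
```

```bash
python3 -c "
from h import *
st()
e=plan(449,-128.4,215,-1.569,-.3)
e=plan(488,103.5,220,-.022,-.3,start=e)"
```

```text
t 3.83 p [ 450.1 -129.3   16.4] yaw -1.569 tilt [ 0.    -0.001] F [-0.5 -0.1  0.4] g 52.7 q [-0.39 -0.    2.04  0.    1.1   1.18]
[[-39.7, -0.2, 0.2, 0.0, 0, 0, -0.3], [-39.8, -0.2, 0.2, 0.0, 0, 0, -0.3], [-39.7, -0.2, 0.3, 0.0, 0, 0, -0.3], [-39.7, -0.2, 0.2, 0.0, 0, 0, -0.3], [-39.7, -0.1, 0.2, 0.0, 0, 0, -0.3]]
[[-0.4, -17.8, -3.0, -0.119, 0, 0, -0.3], [-0.4, -17.4, -5.2, -0.119, 0, 0, -0.3], [-0.4, -16.6, -7.1, -0.119, 0, 0, -0.3], [-0.4, -15.6, -9.1, -0.119, 0, 0, -0.3], [-0.3, -14.5, -10.9, -0.119, 0, 0, -0.3]]
[[-0.4, -13.1, -12.5, -0.119, 0, 0, -0.3], [-0.4, -11.5, -14.0, -0.119, 0, 0, -0.3], [-0.4, -9.7, -15.2, -0.119, 0, 0, -0.3], [-0.4, -7.9, -16.3, -0.119, 0, 0, -0.3], [-0.4, -5.9, -17.1, -0.119, 0, 0, -0.3]]
[[-0.4, -3.8, -17.7, -0.119, 0, 0, -0.3], [-0.4, -1.7, -18.0, -0.119, 0, 0, -0.3], [-0.3, 0.5, -18.1, -0.119, 0, 0, -0.3]]
```

Emit:
play_rows([
  [0, 0, 0, 0, 0, 0, -0.3],
  [0, 0, 0, 0, 0, 0, -0.3],
  [-10, 0, 0, 0, 0, 0, -0.3],
  [-30, 0, 0, 0, 0, 0, -0.3],
  [-39.5, 0, 0, 0, 0, 0, -0.3],
])

```text
time_s: 4.25
position: [446.5, -128.4, 93.4]
tool_rot: [[-0.007, 0.001, -1.0], [0.003, -1.0, -0.001], [-1.0, -0.003, 0.007]]
wrist_force: [1.3, -1.3, -0.4]
grip_width: 48.0
```

Emit:
play_rows([
  [-40, 0, 0, 0, 0, 0, -0.3],
  [-40, 0, 0, 0, 0, 0, -0.3],
  [-40, 0, 0, 0, 0, 0, -0.3],
  [0, 0, 0, 0, 0, 0, -0.3],
])

```text
time_s: 4.58
position: [453.4, -131.2, 225.4]
tool_rot: [[0.013, 0.001, -1.0], [-0.005, -1.0, -0.001], [-1.0, 0.005, -0.013]]
wrist_force: [0.2, -1.1, 0.3]
grip_width: 47.7
```

Emit:
play_rows([
  [-0.4, -17.8, -3, -0.119, 0, 0, -0.3],
  [-0.4, -17.4, -5.2, -0.119, 0, 0, -0.3],
  [-0.4, -16.6, -7.1, -0.119, 0, 0, -0.3],
  [-0.4, -15.6, -9.1, -0.119, 0, 0, -0.3],
  [-0.3, -14.5, -10.9, -0.119, 0, 0, -0.3],
])

```text
time_s: 5.0
position: [464.6, -39.7, 217.6]
tool_rot: [[0.0, 0.566, -0.825], [-0.0, -0.825, -0.566], [-1.0, 0.0, -0.0]]
wrist_force: [-0.0, 0.6, -0.8]
grip_width: 47.5
```

Emit:
play_rows([
  [-0.4, -13.1, -12.5, -0.119, 0, 0, -0.3],
  [-0.4, -11.5, -14, -0.119, 0, 0, -0.3],
  [-0.4, -9.7, -15.2, -0.119, 0, 0, -0.3],
  [-0.4, -7.9, -16.3, -0.119, 0, 0, -0.3],
  [-0.4, -5.9, -17.1, -0.119, 0, 0, -0.3],
])

```text
time_s: 5.42
position: [479.7, 49.6, 219.5]
tool_rot: [[0.0, 0.931, -0.366], [-0.0, -0.366, -0.931], [-1.0, 0.0, 0.0]]
wrist_force: [0.2, -0.4, -1.3]
grip_width: 47.7
```

Emit:
play_rows([
  [-0.4, -3.8, -17.7, -0.119, 0, 0, -0.3],
  [-0.4, -1.7, -18, -0.119, 0, 0, -0.3],
  [-0.3, 0.5, -18.1, -0.119, 0, 0, -0.3],
  [0, 0, 0, 0, 0, 0, -0.3],
  [0, 0, 0, 0, 0, 0, -0.3],
])

```text
time_s: 5.83
position: [488.7, 102.8, 220.3]
tool_rot: [[-0.0, 1.0, -0.023], [-0.0, -0.023, -1.0], [-1.0, -0.0, 0.0]]
wrist_force: [0.3, -0.2, 0.1]
grip_width: 47.5
```

```bash
python3 -c "
from h import *
st(); im,K,E=cap('wrist','w4.png')
o=draw(im,K,E,(487,73.5,np.pi/2-.022),2.5,TRAY)
cv2.imwrite('pics/w4.png',o[100:700,300:1100])
plan(488,103.5,188,-.022,-.3)"
```

```text
t 5.83 p [488.7 102.8 220.3] yaw -0.023 tilt [-0.  0.] F [ 0.3 -0.2  0.1] g 47.5 q [ 0.1  -0.14  1.77 -0.    1.51  0.13]
[[32.3, -0.7, -1.4, -0.003, 0, 0, -0.3]]
```

View pics/w4.png

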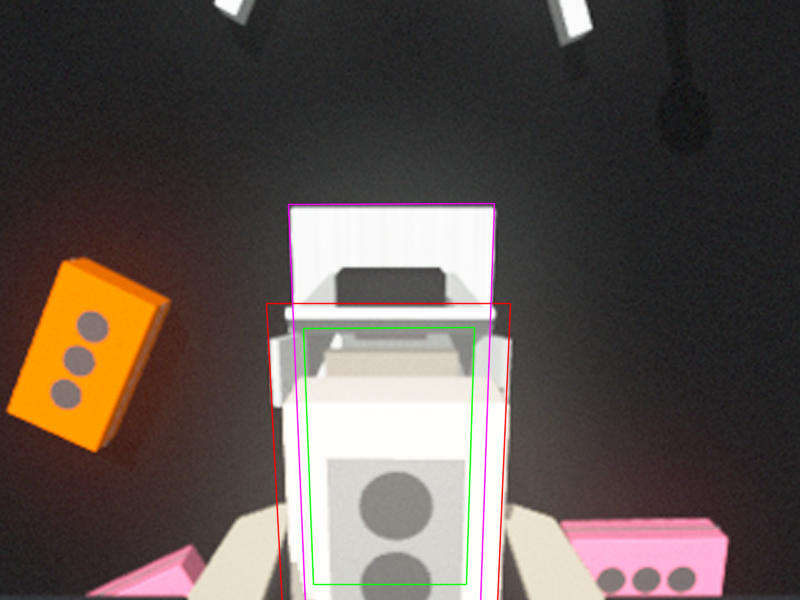

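Emit:
play_rows([
  [25, -0.5, -0.8, 0, 0, 0, -0.3],
  [15, -0.5, -0.8, 0, 0, 0, -0.3],
  [15, 0, 0, 0, 0, 0, -0.3],
  [0, 0, 0, 0, 0, 0, -0.3],
  [0, 0, 0, 0, 0, 0, -0.3],
])

```text
time_s: 6.3
position: [487.2, 103.0, 164.7]
tool_rot: [[-0.002, 1.0, -0.026], [-0.0, -0.026, -1.0], [-1.0, -0.002, 0.001]]
wrist_force: [0.6, -1.0, -0.2]
grip_width: 47.6
```

Emit:
play_rows([
  [6, 0, 0, 0, 0, 0, -0.3],
  [6, 0, 0, 0, 0, 0, -0.3],
  [6, 0, 0, 0, 0, 0, -0.3],
  [6, 0, 0, 0, 0, 0, -0.3],
  [0, 0, 0, 0, 0, 0, -0.3],
])

```text
time_s: 6.72
position: [488.3, 103.9, 140.6]
tool_rot: [[0.001, 1.0, -0.023], [-0.0, -0.023, -1.0], [-1.0, 0.001, 0.0]]
wrist_force: [1.9, -1.0, 0.7]
grip_width: 47.5
```

```bash
python3 -c "
from h import *
st()"
```

```text
t 6.72 p [488.3 103.9 140.6] yaw -0.023 tilt [0.001 0.   ] F [ 1.9 -1.   0.7] g 47.5 q [ 0.11 -0.08  1.87 -0.    1.35  0.13]
```

```bash
python3 -c "
from h import *
im,K,E=cap('wrist'); d,_,_=cap('side')
o=np.hstack([cv2.resize(im[150:400,130:430],(600,500)),cv2.resize(d[140:265,220:270],(200,500))])
cv2.imwrite('pics/w5.png',o)"
```

```text
(no output)
```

View pics/w5.png

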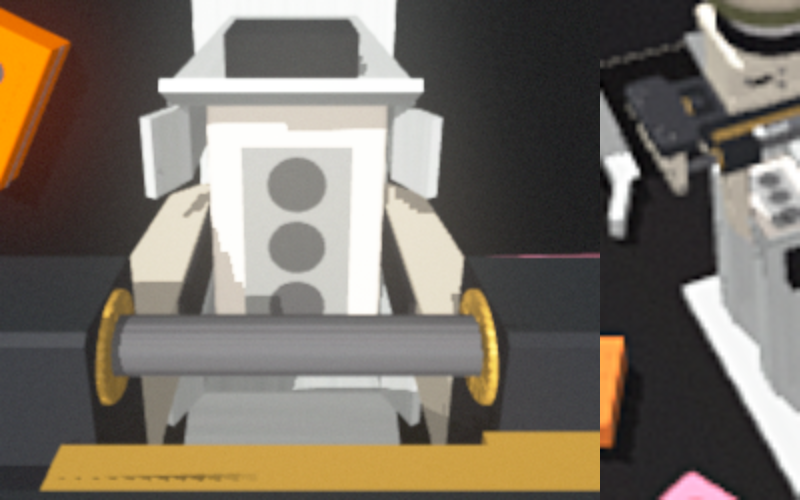

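The cassette is seated in the mouth between the fingers, so I'll keep pushing.

Emit:
play_rows([
  [5, 0, 0, 0, 0, 0, -0.3],
  [5, 0, 0, 0, 0, 0, -0.3],
  [5, 0, 0, 0, 0, 0, -0.3],
])

```text
time_s: 7.07
position: [488.5, 104.0, 126.8]
tool_rot: [[0.001, 1.0, -0.023], [-0.0, -0.023, -1.0], [-1.0, 0.001, 0.0]]
wrist_force: [-0.7, -0.8, 5.8]
grip_width: 47.4
```

Emit:
play_rows([
  [5, 0, 0, 0, 0, 0, -0.3],
  [5, 0, 0, 0, 0, 0, -0.3],
  [0, 0, 0, 0, 0, 0, -0.3],
  [0, 0, 0, 0, 0, 0, -0.3],
])

```text
time_s: 7.4
position: [488.2, 104.0, 116.5]
tool_rot: [[0.0, 1.0, -0.023], [-0.0, -0.023, -1.0], [-1.0, 0.0, 0.0]]
wrist_force: [0.8, -1.4, 4.5]
grip_width: 47.4
```

```bash
cat >> h.py <<'E'
def fitz(v,x,y,yaw,ztop):
    """height of cassette top in column from wrist/scene view: dark-grey label centre is the cassette centre"""
    pass
E
python3 -c "
from h import *
st(); im,K,E=cap('wrist','w6.png')
cv2.imwrite('pics/w6.png',draw(im,K,E,(487,73.5,np.pi/2-.022),2,[((30,0,84,48,127),(0,0,255)),((30,0,84,48,140),(0,255,0))])[250:800,200:920])"
```

```text
t 7.4 p [488.2 104.  116.5] yaw -0.023 tilt [0. 0.] F [ 0.8 -1.4  4.5] g 47.4 q [ 0.11 -0.06  1.89 -0.    1.31  0.13]
```

View pics/w6.png

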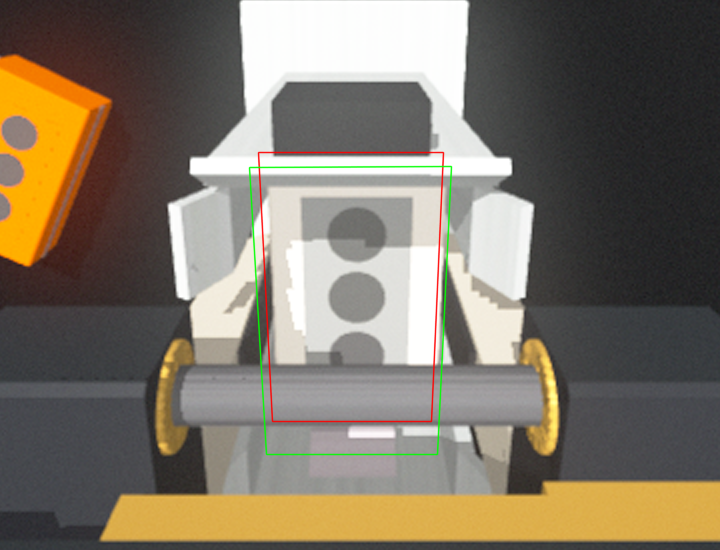

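Emit:
play_rows([
  [2, 0, 0, 0, 0, 0, -0.3],
  [0, 0, 0, 0, 0, 0, -0.3],
  [0, 0, 0, 0, 0, 0, 0.5],
  [0, 0, 0, 0, 0, 0, 0.5],
  [0, 0, 0, 0, 0, 0, 0.5],
])

```text
time_s: 7.87
position: [487.3, 104.0, 113.7]
tool_rot: [[-0.001, 1.0, -0.023], [0.0, -0.023, -1.0], [-1.0, -0.001, 0.0]]
wrist_force: [-0.1, -0.6, -0.2]
grip_width: 62.8
```

Emit:
play_rows([
  [0, 0, 0, 0, 0, 0, 0.5],
  [-30, 0, 0, 0, 0, 0, 0.5],
  [-35, 0, 0, 0, 0, 0, 0.5],
  [-35, 0, 0, 0, 0, 0, 0.5],
  [0, 0, 0, 0, 0, 0, 0.5],
])

```text
time_s: 8.28
position: [491.4, 104.5, 222.1]
tool_rot: [[0.011, 1.0, -0.023], [0.001, -0.023, -1.0], [-1.0, 0.011, -0.001]]
wrist_force: [0.9, -0.2, 1.5]
grip_width: 69.6
```

```bash
python3 -c "
from h import *
st(); im,K,E=cap('wrist'); cv2.imwrite('pics/w7.png',im)
S=cap('scene');D=cap('side')
for x,y,a in((419.9,-321.5,.15),(592,-341.5,-.2),(605.5,-163.5,.56)):
    print(*(fit(w,x,y,a) for w in ([S],[D])))
# circles
g=cv2.cvtColor(im,cv2.COLOR_BGR2GRAY); g=cv2.resize(g,None,fx=3,fy=3,interpolation=2)
p=proj(K,E,(488,103.5,130))
print('pred',[proj(K,E,(488+.022*(t),103.5+t,z)).round(1).tolist() for z in (130,141) for t in (-20,0,20)])
cs=cv2.HoughCircles(g,cv2.HOUGH_GRADIENT,1.5,50,param1=80,param2=25,minRadius=15,maxRadius=50)
print([] if cs is None else [(c/3).round(1).tolist() for c in cs[0] if abs(c[0]/3-p[0])<40 and abs(c[1]/3-p[1])<90])
"
```

```text
t 8.28 p [491.4 104.5 222.1] yaw -0.023 tilt [ 0.011 -0.001] F [ 0.9 -0.2  1.5] g 69.6 q [ 0.11 -0.14  1.77  0.    1.5   0.13]
(array([ 4.199e+02, -3.215e+02,  1.500e-01]), np.float64(inf), [0]) (array([ 4.199e+02, -3.215e+02,  1.500e-01]), np.float64(inf), [0])
(array([ 5.920e+02, -3.415e+02, -2.000e-01]), np.float64(inf), [0]) (array([ 5.92150e+02, -3.41288e+02, -2.04000e-01]), np.float64(0.099), [801])
(array([ 6.055e+02, -1.635e+02,  5.600e-01]), np.float64(inf), [0]) (array([ 605.365, -163.982,    0.608]), np.float64(0.103), [593])
pred [[272.4, 237.2], [272.3, 216.6], [272.1, 195.0], [272.3, 242.0], [272.1, 220.6], [272.0, 198.2]]
[[273.79998779296875, 196.1999969482422, 8.899999618530273], [273.79998779296875, 236.1999969482422, 8.600000381469727], [273.79998779296875, 216.8000030517578, 8.800000190734863], [262.79998779296875, 160.8000030517578, 12.5], [294.20001220703125, 246.1999969482422, 14.100000381469727], [242.8000030517578, 263.79998779296875, 10.800000190734863], [246.8000030517578, 285.79998779296875, 10.800000190734863], [291.20001220703125, 183.8000030517578, 9.100000381469727], [312.20001220703125, 183.1999969482422, 7.800000190734863], [255.1999969482422, 250.8000030517578, 8.0], [310.79998779296875, 265.20001220703125, 10.199999809265137]]h.py:30: RuntimeWarning: divide by zero encountered in scalar divide
  return sum(np.abs(sil(im.shape,K,E,boxpts(p[0],p[1],p[2],H=H,z0=z0))-m).sum()/m.sum() for (im,K,E),m in zip(views,ms))
  np.max(np.abs(fsim[0] - fsim[1:])) <= fatol):
```

```bash
sed -i 's/k=l\[v,u\]; ms.append.*/q=l[v-7:v+8,u-7:u+8]; q=q[q>0]; k=np.bincount(q).argmax() if len(q) else 0; ms.append((l==k) if k else m*0+1)/' h.py; python3 -c "
from h import *
S=cap('scene');D=cap('side')
for x,y,a in((419.9,-321.5,.15),(592,-341.5,-.2),(605.5,-163.5,.56)):
    print(*(fit(w,x,y,a) for w in ([S],[D])))
e=plan(606.5,-164.0,160,.58-np.pi/2,.6)
"
```

```text
(array([ 4.18772e+02, -3.22769e+02,  1.83000e-01]), np.float64(0.728), [284]) (array([ 4.19560e+02, -3.21317e+02,  1.23000e-01]), np.float64(0.158), [801])
(array([ 5.91835e+02, -3.42857e+02, -1.18000e-01]), np.float64(0.496), [451]) (array([ 5.92150e+02, -3.41288e+02, -2.04000e-01]), np.float64(0.099), [801])
(array([ 6.04962e+02, -1.64585e+02,  5.04000e-01]), np.float64(0.588), [393]) (array([ 605.328, -163.703,    0.61 ]), np.float64(0.109), [590])
[[5.8, 14.0, 29.5, 0.108, 0, 0, 0.6], [5.8, 17.0, 27.7, 0.107, 0, 0, 0.6], [5.9, 20.0, 25.8, 0.108, 0, 0, 0.6], [5.8, 22.6, 23.5, 0.107, 0, 0, 0.6], [5.8, 24.9, 21.0, 0.108, 0, 0, 0.6]]
[[5.8, 27.1, 18.1, 0.107, 0, 0, 0.6], [5.8, 28.9, 15.2, 0.108, 0, 0, 0.6], [5.8, 30.3, 11.9, 0.107, 0, 0, 0.6], [5.9, 31.5, 8.6, 0.108, 0, 0, 0.6]]
```

Emit:
play_rows([
  [5.8, 14, 29.5, 0.108, 0, 0, 0.6],
  [5.8, 17, 27.7, 0.107, 0, 0, 0.6],
  [5.8, 20, 25.8, 0.108, 0, 0, 0.6],
  [5.8, 22.6, 23.5, 0.107, 0, 0, 0.6],
  [5.8, 24.9, 21, 0.108, 0, 0, 0.6],
])

```text
time_s: 8.95
position: [553.6, -46.0, 182.8]
tool_rot: [[-0.003, 0.844, -0.536], [0.001, -0.536, -0.844], [-1.0, -0.003, 0.001]]
wrist_force: [0.5, 0.1, -0.6]
grip_width: 74.0
```

Emit:
play_rows([
  [5.8, 27.1, 18.1, 0.107, 0, 0, 0.6],
  [5.8, 28.9, 15.2, 0.108, 0, 0, 0.6],
  [5.8, 30.3, 11.9, 0.107, 0, 0, 0.6],
  [5.8, 31.5, 8.6, 0.108, 0, 0, 0.6],
  [0, 0, 0, 0, 0, 0, 0.6],
])

```text
time_s: 9.37
position: [606.6, -168.6, 157.5]
tool_rot: [[-0.005, 0.539, -0.842], [-0.0, -0.842, -0.539], [-1.0, -0.003, 0.004]]
wrist_force: [-0.1, -0.2, -0.9]
grip_width: 74.4
```

Emit:
play_rows([
  [0, 0, 0, 0, 0, 0, 0.6],
  [0, 0, 0, 0, 0, 0, 0.6],
])

```text
time_s: 9.53
position: [606.5, -163.4, 160.1]
tool_rot: [[-0.003, 0.548, -0.836], [0.002, -0.836, -0.548], [-1.0, -0.003, 0.002]]
wrist_force: [0.2, 0.4, 0.2]
grip_width: 74.4
```

```bash
python3 -c "
from h import *
st(); V=cap('wrist')
(x,y,a),c,n=fit([V],605.4,-163.8,.6); print(x,y,a,c,n)
plan(x,y,15,a-np.pi/2,.6)"
```

```text
t 9.53 p [ 606.5 -163.4  160.1] yaw -0.99 tilt [-0.003  0.002] F [0.2 0.4 0.2] g 74.4 q [-0.35  0.25  1.48  0.    1.41  0.65]
607.197 -164.788 0.577 0.024 [3856]
[[36.5, 0.4, 0.2, 0.001, 0, 0, 0.6], [36.4, 0.5, 0.1, 0.001, 0, 0, 0.6], [36.5, 0.4, 0.2, 0.001, 0, 0, 0.6], [36.5, 0.4, 0.1, 0.001, 0, 0, 0.6]]
```

Emit:
play_rows([
  [36.5, 0.4, 0.2, 0, 0, 0, 0.6],
  [36.5, 0.5, 0.2, 0, 0, 0, 0.6],
  [36.5, 0.4, 0.1, 0, 0, 0, 0.6],
  [36, 0.4, 0.1, 0, 0, 0, 0.6],
  [0, 0, 0, 0, 0, 0, 0.6],
])

```text
time_s: 10.0
position: [608.1, -164.4, 14.2]
tool_rot: [[0.001, 0.55, -0.835], [-0.0, -0.835, -0.55], [-1.0, 0.0, -0.001]]
wrist_force: [1.5, -0.5, 0.8]
grip_width: 74.5
```

Emit:
play_rows([
  [0, 0, 0, 0, 0, 0, 0.6],
  [0, 0, 0, 0, 0, 0, -0.3],
  [0, 0, 0, 0, 0, 0, -0.3],
  [0, 0, 0, 0, 0, 0, -0.3],
  [0, 0, 0, 0, 0, 0, -0.3],
])

```text
time_s: 10.42
position: [608.1, -165.4, 17.0]
tool_rot: [[0.0, 0.548, -0.836], [-0.0, -0.836, -0.548], [-1.0, 0.0, -0.0]]
wrist_force: [0.1, -0.4, 0.6]
grip_width: 52.6
```

Emit:
play_rows([
  [0, 0, 0, 0, 0, 0, -0.3],
  [0, 0, 0, 0, 0, 0, -0.3],
  [0, 0, 0, 0, 0, 0, -0.3],
])

```text
time_s: 10.67
position: [608.1, -165.6, 16.9]
tool_rot: [[0.0, 0.548, -0.837], [0.0, -0.837, -0.548], [-1.0, -0.0, -0.0]]
wrist_force: [-1.6, 1.1, 3.3]
grip_width: 47.4
```

```bash
python3 -c "
from h import *
st()
s=status.get_state()['position']
e=plan(s[0],s[1],s[2]+205,.577-np.pi/2,-.3,n=6)
e=plan(487.8,104.0,220,-.022,-.3,start=e)"
```

```text
t 10.67 p [ 608.1 -165.6   16.9] yaw -0.991 tilt [-0. -0.] F [-1.6  1.1  3.3] g 47.4 q [-0.35  0.4   1.58  0.    1.17  0.64]
[[-34.2, 0.0, -0.0, 0.0, 0, 0, -0.3], [-34.1, 0.0, -0.0, 0.001, 0, 0, -0.3], [-34.2, 0.0, -0.0, 0.0, 0, 0, -0.3], [-34.2, 0.0, -0.0, 0.001, 0, 0, -0.3], [-34.1, 0.0, -0.0, 0.0, 0, 0, -0.3]]
[[-34.2, 0.0, -0.0, 0.001, 0, 0, -0.3]]
[[0.2, -32.4, -5.1, -0.108, 0, 0, -0.3], [0.2, -31.6, -8.6, -0.108, 0, 0, -0.3], [0.2, -30.6, -12.0, -0.108, 0, 0, -0.3], [0.3, -29.1, -15.2, -0.108, 0, 0, -0.3], [0.2, -27.3, -18.2, -0.108, 0, 0, -0.3]]
[[0.2, -25.1, -21.0, -0.108, 0, 0, -0.3], [0.2, -22.7, -23.7, -0.108, 0, 0, -0.3], [0.2, -20.1, -25.9, -0.108, 0, 0, -0.3], [0.2, -17.1, -28.0, -0.108, 0, 0, -0.3]]
```

Emit:
play_rows([
  [-15, 0, 0, 0, 0, 0, -0.3],
  [-30, 0, 0, 0, 0, 0, -0.3],
  [-40, 0, 0, 0, 0, 0, -0.3],
  [-40, 0, 0, 0, 0, 0, -0.3],
  [-40, 0, 0, 0, 0, 0, -0.3],
])

```text
time_s: 11.08
position: [607.3, -165.6, 182.6]
tool_rot: [[-0.001, 0.548, -0.837], [0.0, -0.837, -0.548], [-1.0, -0.001, 0.001]]
wrist_force: [1.1, -0.6, -1.0]
grip_width: 47.9
```

Emit:
play_rows([
  [-38, 0, 0, 0, 0, 0, -0.3],
  [0.2, -32.4, -5.1, -0.108, 0, 0, -0.3],
  [0.2, -31.6, -8.6, -0.108, 0, 0, -0.3],
  [0.2, -30.6, -12, -0.108, 0, 0, -0.3],
  [0.2, -29.1, -15.2, -0.108, 0, 0, -0.3],
])

```text
time_s: 11.5
position: [553.4, -45.2, 218.7]
tool_rot: [[0.0, 0.85, -0.527], [-0.0, -0.527, -0.85], [-1.0, 0.0, -0.0]]
wrist_force: [0.5, 0.8, -0.8]
grip_width: 47.8
```

Emit:
play_rows([
  [0.2, -27.3, -18.2, -0.108, 0, 0, -0.3],
  [0.2, -25.1, -21, -0.108, 0, 0, -0.3],
  [0.2, -22.7, -23.7, -0.108, 0, 0, -0.3],
  [0.2, -20.1, -25.9, -0.108, 0, 0, -0.3],
  [0.2, -17.1, -28, -0.108, 0, 0, -0.3],
])

```text
time_s: 11.92
position: [486.0, 104.6, 217.6]
tool_rot: [[0.0, 1.0, -0.014], [-0.0, -0.014, -1.0], [-1.0, 0.0, 0.0]]
wrist_force: [0.5, -0.8, -0.9]
grip_width: 47.5
```

Emit:
play_rows([
  [0, 0, 0, 0, 0, 0, -0.3],
  [0, 0, 0, 0, 0, 0, -0.3],
])

```text
time_s: 12.08
position: [486.3, 104.8, 217.7]
tool_rot: [[0.0, 1.0, -0.016], [-0.0, -0.016, -1.0], [-1.0, 0.0, 0.0]]
wrist_force: [-1.4, -0.6, -0.1]
grip_width: 48.0
```

```bash
python3 -c "
from h import *
st()
plan(487.8,104.0,165,-.022,-.3)"
```

```text
t 12.08 p [486.3 104.8 217.7] yaw -0.016 tilt [0. 0.] F [-1.4 -0.6 -0.1] g 48.0 q [ 0.11 -0.14  1.78 -0.    1.5   0.13]
[[26.4, 0.7, 0.4, 0.003, 0, 0, -0.3], [26.3, 0.8, 0.4, 0.003, 0, 0, -0.3]]
```

Emit:
play_rows([
  [26.5, 0.7, 0.4, 0.003, 0, 0, -0.3],
  [26, 0.8, 0.4, 0.003, 0, 0, -0.3],
  [0, 0, 0, 0, 0, 0, -0.3],
  [8, 0, 0, 0, 0, 0, -0.3],
  [8, 0, 0, 0, 0, 0, -0.3],
])

```text
time_s: 12.5
position: [489.3, 102.1, 150.6]
tool_rot: [[0.001, 1.0, -0.026], [0.0, -0.026, -1.0], [-1.0, 0.001, -0.0]]
wrist_force: [-4.1, -2.4, 9.1]
grip_width: 48.0
```

Emit:
play_rows([
  [6, 0, 0, 0, 0, 0, -0.3],
  [6, 0, 0, 0, 0, 0, -0.3],
  [6, 0, 0, 0, 0, 0, -0.3],
])

```text
time_s: 12.75
position: [489.2, 101.9, 133.2]
tool_rot: [[0.001, 1.0, -0.026], [-0.001, -0.026, -1.0], [-1.0, 0.001, 0.001]]
wrist_force: [-8.8, -2.2, 12.1]
grip_width: 48.0
```

Emit:
play_rows([
  [6, 0, 0, 0, 0, 0, -0.3],
  [6, 0, 0, 0, 0, 0, -0.3],
  [5, 0, 0, 0, 0, 0, -0.3],
  [0, 0, 0, 0, 0, 0, -0.3],
  [0, 0, 0, 0, 0, 0, -0.3],
])

```text
time_s: 13.17
position: [488.6, 101.9, 115.1]
tool_rot: [[-0.0, 1.0, -0.026], [-0.001, -0.026, -1.0], [-1.0, -0.0, 0.001]]
wrist_force: [-4.5, -3.0, 3.1]
grip_width: 47.7
```

Emit:
play_rows([
  [2, 0, 0, 0, 0, 0, -0.3],
  [0, 0, 0, 0, 0, 0, -0.3],
  [0, 0, 0, 0, 0, 0, 0.5],
  [0, 0, 0, 0, 0, 0, 0.5],
  [0, 0, 0, 0, 0, 0, 0.5],
])

```text
time_s: 13.58
position: [489.3, 102.6, 112.9]
tool_rot: [[0.002, 1.0, -0.025], [0.0, -0.025, -1.0], [-1.0, 0.002, -0.0]]
wrist_force: [-0.8, 0.4, 0.2]
grip_width: 63.0
```

Emit:
play_rows([
  [0, 0, 0, 0, 0, 0, 0.5],
  [-30, 0, 0, 0, 0, 0, 0.5],
  [-35, 0, 0, 0, 0, 0, 0.5],
  [-35, 0, 0, 0, 0, 0, 0.5],
  [0, 0, 0, 0, 0, 0, 0.5],
])

```text
time_s: 14.0
position: [492.3, 103.2, 220.5]
tool_rot: [[0.012, 1.0, -0.025], [0.001, -0.025, -1.0], [-1.0, 0.012, -0.002]]
wrist_force: [0.0, 0.9, 0.5]
grip_width: 69.6
```

```bash
cat >> h.py <<'E'
def latchchk(x=487.7,y=103.5):
    im,K,E=cap('wrist')
    g=cv2.resize(cv2.cvtColor(im,cv2.COLOR_BGR2GRAY),None,fx=3,fy=3,interpolation=2)
    cs=cv2.HoughCircles(g,cv2.HOUGH_GRADIENT,1.5,50,param1=80,param2=25,minRadius=15,maxRadius=50)[0]/3
    p=proj(K,E,(x,y,130)); 
    print('circles',[c.round(1).tolist() for c in cs if abs(c[0]-p[0])<9 and abs(c[1]-p[1])<50])
    print('pred',[(z,[proj(K,E,(x+.022*t,y+t,z)).round(1).tolist() for t in (-18,0,18)]) for z in (130,141,167)])
    return im,K,E
E
python3 -c "
from h import *
st(); V=latchchk(); cv2.imwrite('pics/w8.png',cv2.resize(V[0][80:400,130:430],None,fx=1.8,fy=1.8))
S=cap('scene');D=cap('side')
for x,y,a in((419.9,-321.5,.15),(592,-341.5,-.2)):
    print(*(fit(w,x,y,a) for w in ([S],[D])))
e=plan(419.5,-321.5,165,.15-np.pi/2,.5)
"
```

```text
t 14.0 p [492.3 103.2 220.5] yaw -0.025 tilt [ 0.012 -0.002] F [0.  0.9 0.5] g 69.6 q [ 0.1  -0.14  1.78  0.    1.5   0.13]
circles [[273.20001220703125, 197.8000030517578, 8.800000190734863], [273.20001220703125, 218.1999969482422, 8.399999618530273], [273.79998779296875, 237.8000030517578, 8.300000190734863]]
pred [(130, [[271.0, 234.6], [270.8, 215.8], [270.5, 196.3]]), (141, [[270.8, 239.3], [270.6, 219.8], [270.4, 199.5]]), (167, [[270.4, 252.1], [270.1, 230.8], [269.9, 208.4]])]
(array([ 4.18772e+02, -3.22769e+02,  1.83000e-01]), np.float64(0.728), [284]) (array([ 4.19890e+02, -3.21551e+02,  1.34000e-01]), np.float64(0.157), [802])
(array([ 5.92871e+02, -3.42680e+02, -1.20000e-01]), np.float64(0.528), [442]) (array([ 5.92346e+02, -3.41571e+02, -2.01000e-01]), np.float64(0.1), [800])
[[3.9, -4.9, 35.5, 0.116, 0, 0, 0.5], [4.0, -0.7, 35.8, 0.117, 0, 0, 0.5], [3.9, 3.4, 35.7, 0.116, 0, 0, 0.5], [4.0, 7.6, 35.0, 0.116, 0, 0, 0.5], [3.9, 11.5, 33.9, 0.117, 0, 0, 0.5]]
[[4.0, 15.4, 32.3, 0.116, 0, 0, 0.5], [3.9, 19.1, 30.3, 0.116, 0, 0, 0.5], [4.0, 22.4, 28.0, 0.117, 0, 0, 0.5], [3.9, 25.6, 25.1, 0.116, 0, 0, 0.5], [4.0, 28.3, 21.9, 0.116, 0, 0, 0.5]]
[[3.9, 30.6, 18.6, 0.116, 0, 0, 0.5], [4.0, 32.6, 14.9, 0.117, 0, 0, 0.5]]
```

```bash
python3 -c "
from h import *
im,K,E=cap('wrist')
o=draw(im,K,E,(487,73.5,np.pi/2-.022),2.5,TRAY[:3]+[((30,0,84,48,130),(0,128,255))])
cv2.imwrite('pics/w8.png',o[180:780,300:1100])"
```

```text
(no output)
```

View pics/w8.png

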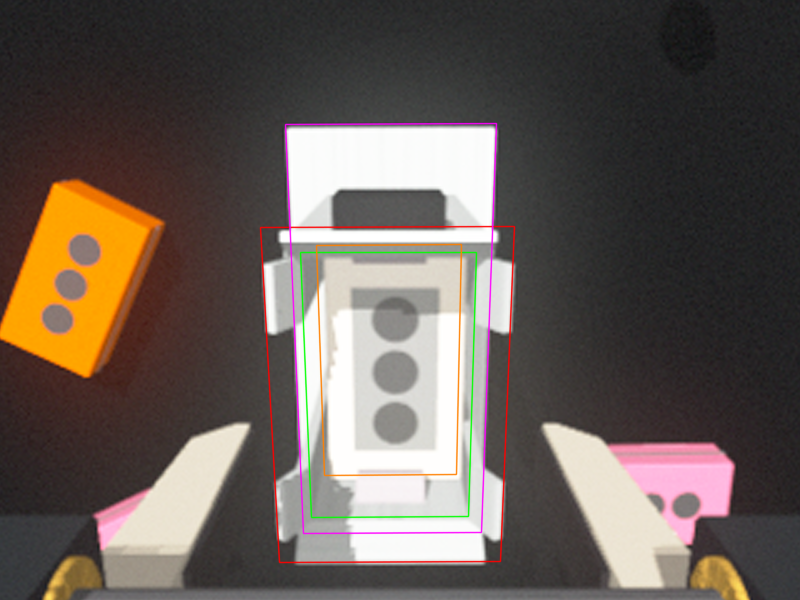

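The tray hasn't moved and both cassettes are latched: the top one sits inside its predicted outline at z=130. Next is cassette 1.

Emit:
play_rows([
  [4, -4.9, 35.5, 0.116, 0, 0, 0.5],
  [4, -0.7, 35.8, 0.117, 0, 0, 0.5],
  [4, 3.4, 35.7, 0.116, 0, 0, 0.5],
  [4, 7.6, 35, 0.116, 0, 0, 0.5],
  [4, 11.5, 33.9, 0.117, 0, 0, 0.5],
])

```text
time_s: 14.62
position: [457.9, -75.1, 189.9]
tool_rot: [[-0.003, 0.818, -0.575], [0.001, -0.575, -0.818], [-1.0, -0.003, 0.001]]
wrist_force: [0.2, 0.4, -0.4]
grip_width: 69.5
```

Emit:
play_rows([
  [4, 15.4, 32.3, 0.116, 0, 0, 0.5],
  [4, 19.1, 30.3, 0.116, 0, 0, 0.5],
  [4, 22.4, 28, 0.117, 0, 0, 0.5],
  [4, 25.6, 25.1, 0.116, 0, 0, 0.5],
  [4, 28.3, 21.9, 0.116, 0, 0, 0.5],
])

```text
time_s: 15.03
position: [429.1, -251.8, 169.9]
tool_rot: [[-0.002, 0.368, -0.93], [0.002, -0.93, -0.368], [-1.0, -0.003, 0.002]]
wrist_force: [0.9, 1.1, 0.1]
grip_width: 69.8
```

Emit:
play_rows([
  [4, 30.6, 18.6, 0.116, 0, 0, 0.5],
  [4, 32.6, 14.9, 0.117, 0, 0, 0.5],
  [0, 0, 0, 0, 0, 0, 0.5],
  [0, 0, 0, 0, 0, 0, 0.5],
  [0, 0, 0, 0, 0, 0, 0.5],
])

```text
time_s: 15.45
position: [418.3, -320.7, 162.4]
tool_rot: [[-0.002, 0.15, -0.989], [0.003, -0.989, -0.15], [-1.0, -0.003, 0.002]]
wrist_force: [-0.0, 0.1, 0.2]
grip_width: 69.7
```

```bash
python3 -c "
from h import *
st(); V=cap('wrist')
(x,y,a),c,n=fit([V],419.5,-321.5,.14); print(x,y,a,c,n)
plan(x,y,17,a-np.pi/2,.5)"
```

```text
t 15.45 p [ 418.3 -320.7  162.4] yaw -1.421 tilt [-0.003  0.002] F [-0.   0.1  0.2] g 69.7 q [-0.75 -0.02  1.77  0.    1.4   0.67]
421.522 -321.75 0.11 0.029 [3810]
[[36.5, 0.5, -0.6, 0.01, 0, 0, 0.5], [36.5, 0.4, -0.7, 0.011, 0, 0, 0.5], [36.5, 0.5, -0.6, 0.01, 0, 0, 0.5], [36.5, 0.4, -0.6, 0.01, 0, 0, 0.5]]
```

Emit:
play_rows([
  [36.5, 0.5, -0.4, 0.01, 0, 0, 0.5],
  [36.5, 0.4, -0.4, 0.01, 0, 0, 0.5],
  [36.5, 0.5, -0.4, 0.01, 0, 0, 0.5],
  [35, 0.4, -0.4, 0.01, 0, 0, 0.5],
  [0, 0, 0, 0, 0, 0, 0.5],
])

```text
time_s: 15.92
position: [418.2, -318.8, 13.4]
tool_rot: [[-0.006, 0.112, -0.994], [0.006, -0.994, -0.112], [-1.0, -0.007, 0.006]]
wrist_force: [-0.3, -0.1, -0.2]
grip_width: 70.0
```

Emit:
play_rows([
  [0, 0, 0, 0, 0, 0, 0.5],
  [0, 0, 0, 0, 0, 0, -0.3],
  [0, 0, 0, 0, 0, 0, -0.3],
  [0, 0, 0, 0, 0, 0, -0.3],
  [0, 0, 0, 0, 0, 0, -0.3],
])

```text
time_s: 16.33
position: [422.0, -323.9, 21.6]
tool_rot: [[0.002, 0.11, -0.994], [-0.002, -0.994, -0.11], [-1.0, 0.002, -0.002]]
wrist_force: [-0.2, -2.5, 10.6]
grip_width: 47.7
```

Emit:
play_rows([
  [0, 0, 0, 0, 0, 0, -0.3],
  [0, 0, 0, 0, 0, 0, -0.3],
  [0, 0, 0, 0, 0, 0, -0.3],
])

```text
time_s: 16.58
position: [422.0, -323.9, 21.6]
tool_rot: [[0.002, 0.11, -0.994], [-0.002, -0.994, -0.11], [-1.0, 0.002, -0.002]]
wrist_force: [-0.3, 1.8, 8.4]
grip_width: 47.5
```

```bash
python3 -c "
from h import *
st()
s=status.get_state()['position']
e=plan(487.8,104.0,222,-.022,-.3,start=(s[0],s[1],s[2]+203,.11-np.pi/2))"
```

```text
t 16.58 p [ 422.  -323.9   21.6] yaw -1.461 tilt [ 0.002 -0.002] F [-0.3  1.8  8.4] g 47.5 q [-0.75  0.15  1.87  0.    1.12  0.71]
[[0.2, -34.8, -9.4, -0.12, 0, 0, -0.3], [0.2, -33.5, -13.4, -0.12, 0, 0, -0.3], [0.3, -31.6, -17.4, -0.12, 0, 0, -0.3], [0.2, -29.3, -21.1, -0.12, 0, 0, -0.3], [0.2, -26.6, -24.3, -0.119, 0, 0, -0.3]]
[[0.2, -23.5, -27.4, -0.12, 0, 0, -0.3], [0.2, -20.1, -30.0, -0.12, 0, 0, -0.3], [0.3, -16.3, -32.2, -0.12, 0, 0, -0.3], [0.2, -12.3, -33.9, -0.12, 0, 0, -0.3], [0.2, -8.2, -35.1, -0.12, 0, 0, -0.3]]
[[0.2, -4.0, -35.9, -0.12, 0, 0, -0.3], [0.2, 0.4, -36.1, -0.12, 0, 0, -0.3]]
```

Emit:
play_rows([
  [-10, 0, 0, 0, 0, 0, -0.3],
  [-15, 0, 0, 0, 0, 0, -0.3],
  [-25, 0, 0, 0, 0, 0, -0.3],
  [0, 0, 0, 0, 0, 0, -0.3],
  [0, 0, 0, 0, 0, 0, -0.3],
])

```text
time_s: 17.0
position: [422.2, -324.4, 72.1]
tool_rot: [[0.003, 0.109, -0.994], [-0.003, -0.994, -0.109], [-1.0, 0.003, -0.003]]
wrist_force: [0.0, -0.4, -1.5]
grip_width: 47.6
```

Emit:
play_rows([
  [0, 0, 0, 0, 0, 0, -0.3],
  [-10, 0, 0, 0, 0, 0, -0.3],
  [0, 0, 0, 0, 0, 0, -0.3],
])

```text
time_s: 17.25
position: [421.0, -323.1, 80.4]
tool_rot: [[-0.0, 0.11, -0.994], [0.0, -0.994, -0.11], [-1.0, -0.0, 0.0]]
wrist_force: [0.1, -0.6, -0.3]
grip_width: 47.3
```

```bash
python3 -c "
from h import *
st()
s=status.get_state()['position']
im,K,E=cap('wrist'); cv2.imwrite('pics/w9.png',np.vstack([cv2.resize(im,None,fx=1.4,fy=1.4)[250:], ]))
"
```

```text
t 17.25 p [ 421.  -323.1   80.4] yaw -1.461 tilt [-0.  0.] F [ 0.1 -0.6 -0.3] g 47.3 q [-0.75  0.07  1.84  0.    1.24  0.71]
```

View pics/w9.png

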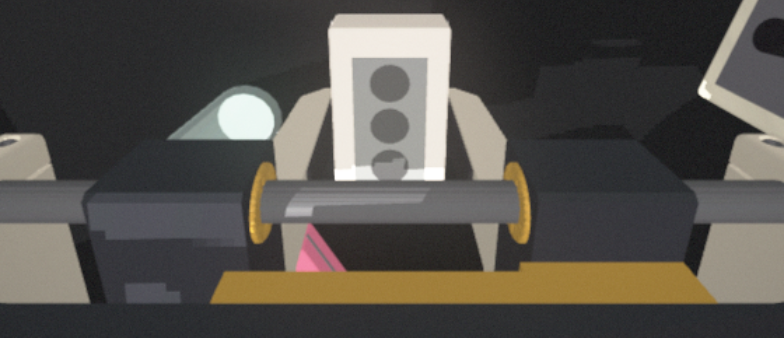

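```bash
python3 -c "
from h import *
im,K,E=cap('wrist'); s=status.get_state(); R=s['tool_rot'];p=s['position']
for z in (65,70,75,80,85,90):
    print(z,[((unproj(K,E,u,v,z)-p)@R[:,2]).round(1) for u,v in ((277.9,238),(277.9,268.6))])
"
```

```text
65 [np.float64(-10.5), np.float64(11.2)]
70 [np.float64(-12.6), np.float64(8.4)]
75 [np.float64(-14.7), np.float64(5.7)]
80 [np.float64(-16.8), np.float64(3.0)]
85 [np.float64(-18.9), np.float64(0.2)]
90 [np.float64(-21.0), np.float64(-2.5)]
```

Emit:
play_rows([
  [-36, 0, 0, 0, 0, 0, -0.3],
  [-36, 0, 0, 0, 0, 0, -0.3],
  [-36, 0, 0, 0, 0, 0, -0.3],
  [-36, 0, 0, 0, 0, 0, -0.3],
  [0, -34.8, -9.4, -0.12, 0, 0, -0.3],
])

```text
time_s: 17.77
position: [428.6, -293.6, 232.3]
tool_rot: [[0.009, 0.222, -0.975], [-0.01, -0.975, -0.222], [-1.0, 0.012, -0.006]]
wrist_force: [2.9, -0.8, 0.1]
grip_width: 47.4
```

Emit:
play_rows([
  [0, -33.5, -13.4, -0.12, 0, 0, -0.3],
  [0, -31.6, -17.4, -0.12, 0, 0, -0.3],
  [0, -29.3, -21.1, -0.12, 0, 0, -0.3],
  [0, -26.6, -24.3, -0.12, 0, 0, -0.3],
  [0, -23.5, -27.4, -0.12, 0, 0, -0.3],
])

```text
time_s: 18.18
position: [453.6, -107.6, 223.3]
tool_rot: [[-0.0, 0.742, -0.671], [0.0, -0.671, -0.742], [-1.0, -0.0, 0.0]]
wrist_force: [1.0, 0.6, 0.2]
grip_width: 47.6
```

Emit:
play_rows([
  [0, -20.1, -30, -0.12, 0, 0, -0.3],
  [0, -16.3, -32.2, -0.12, 0, 0, -0.3],
  [0, -12.3, -33.9, -0.12, 0, 0, -0.3],
  [0, -8.2, -35.1, -0.12, 0, 0, -0.3],
  [0, -4, -35.9, -0.12, 0, 0, -0.3],
])

```text
time_s: 18.6
position: [480.8, 71.0, 223.4]
tool_rot: [[-0.0, 0.991, -0.135], [-0.0, -0.135, -0.991], [-1.0, -0.0, 0.0]]
wrist_force: [1.0, 0.0, 0.1]
grip_width: 47.4
```

Emit:
play_rows([
  [0, 0.4, -36.1, -0.12, 0, 0, -0.3],
  [0, 0, 0, 0, 0, 0, -0.3],
  [0, 0, 0, 0, 0, 0, -0.3],
  [0, 0, 0, 0, 0, 0, -0.3],
])

```text
time_s: 18.93
position: [486.2, 104.7, 223.2]
tool_rot: [[-0.001, 1.0, -0.021], [-0.001, -0.021, -1.0], [-1.0, -0.001, 0.001]]
wrist_force: [0.3, -0.2, -0.9]
grip_width: 47.8
```

```bash
python3 -c "
from h import *
st()
plan(487.8,104.5,170,-.022,-.3)"
```

```text
t 18.93 p [486.2 104.7 223.2] yaw -0.021 tilt [-0.001  0.001] F [ 0.3 -0.2 -0.9] g 47.8 q [ 0.11 -0.15  1.77 -0.    1.51  0.13]
[[26.6, 0.8, 0.1, 0.0, 0, 0, -0.3], [26.6, 0.8, 0.1, 0.001, 0, 0, -0.3]]
```

Emit:
play_rows([
  [26.5, 0.3, -0.3, 0, 0, 0, -0.3],
  [26.5, 0.3, -0.3, 0, 0, 0, -0.3],
  [0, 0, 0, 0, 0, 0, -0.3],
  [8, 0, 0, 0, 0, 0, -0.3],
  [8, 0, 0, 0, 0, 0, -0.3],
])

```text
time_s: 19.35
position: [488.2, 104.5, 156.1]
tool_rot: [[0.002, 1.0, -0.023], [-0.0, -0.023, -1.0], [-1.0, 0.002, 0.0]]
wrist_force: [-0.4, 3.6, 6.9]
grip_width: 47.4
```

Emit:
play_rows([
  [6, 0, 0, 0, 0, 0, -0.3],
  [6, 0, 0, 0, 0, 0, -0.3],
  [6, 0, 0, 0, 0, 0, -0.3],
  [6, 0, 0, 0, 0, 0, -0.3],
  [6, 0, 0, 0, 0, 0, -0.3],
])

```text
time_s: 19.77
position: [488.5, 104.8, 127.3]
tool_rot: [[0.003, 1.0, -0.022], [-0.0, -0.022, -1.0], [-1.0, 0.003, 0.0]]
wrist_force: [-6.2, -3.9, 14.3]
grip_width: 47.4
```

Emit:
play_rows([
  [6, 0, 0, 0, 0, 0, -0.3],
  [0, 0, 0, 0, 0, 0, -0.3],
  [0, 0, 0, 0, 0, 0, -0.3],
])

```text
time_s: 20.02
position: [488.2, 104.9, 120.2]
tool_rot: [[0.002, 1.0, -0.022], [-0.0, -0.022, -1.0], [-1.0, 0.002, 0.0]]
wrist_force: [-0.3, -3.1, 3.7]
grip_width: 47.9
```

Emit:
play_rows([
  [2, 0, 0, 0, 0, 0, -0.3],
  [0, 0, 0, 0, 0, 0, -0.3],
  [0, 0, 0, 0, 0, 0, 0.5],
  [0, 0, 0, 0, 0, 0, 0.5],
  [0, 0, 0, 0, 0, 0, 0.5],
])

```text
time_s: 20.43
position: [487.3, 105.5, 116.9]
tool_rot: [[0.0, 1.0, -0.021], [0.0, -0.021, -1.0], [-1.0, 0.0, -0.0]]
wrist_force: [0.4, -1.0, -0.2]
grip_width: 63.6
```

Emit:
play_rows([
  [0, 0, 0, 0, 0, 0, 0.5],
  [-30, 0, 0, 0, 0, 0, 0.5],
  [-35, 0, 0, 0, 0, 0, 0.5],
  [-35, 0, 0, 0, 0, 0, 0.5],
  [0, 0, 0, 0, 0, 0, 0.5],
])

```text
time_s: 20.85
position: [490.8, 106.0, 224.7]
tool_rot: [[0.011, 1.0, -0.021], [0.001, -0.021, -1.0], [-1.0, 0.011, -0.002]]
wrist_force: [1.6, -0.1, 1.3]
grip_width: 69.6
```

```bash
python3 -c "
from h import *
st(); latchchk()
S=cap('scene');D=cap('side')
x,y,a=(592,-341.5,-.2)
print(*(fit(w,x,y,a) for w in ([S],[D])))
e=plan(592.5,-342,165,-.2-np.pi/2,.5)
"
```

```text
t 20.85 p [490.8 106.  224.7] yaw -0.021 tilt [ 0.011 -0.002] F [ 1.6 -0.1  1.3] g 69.6 q [ 0.11 -0.15  1.77  0.    1.5   0.13]
circles [[274.79998779296875, 216.8000030517578, 8.199999809265137], [275.20001220703125, 196.1999969482422, 8.800000190734863], [274.79998779296875, 237.8000030517578, 9.600000381469727]]
pred [(130, [[272.8, 235.6], [272.7, 217.2], [272.6, 198.1]]), (141, [[272.7, 240.3], [272.6, 221.2], [272.5, 201.3]]), (167, [[272.5, 252.9], [272.4, 232.1], [272.2, 210.2]])]
(array([ 5.92871e+02, -3.42680e+02, -1.20000e-01]), np.float64(0.521), [444]) (array([ 5.92150e+02, -3.41288e+02, -2.04000e-01]), np.float64(0.099), [801])
[[3.4, 7.6, 29.7, 0.117, 0, 0, 0.5], [3.5, 11.1, 28.6, 0.116, 0, 0, 0.5], [3.4, 14.3, 27.1, 0.117, 0, 0, 0.5], [3.5, 17.3, 25.2, 0.117, 0, 0, 0.5], [3.4, 20.2, 23.1, 0.116, 0, 0, 0.5]]
[[3.5, 22.7, 20.6, 0.117, 0, 0, 0.5], [3.4, 25.0, 17.8, 0.117, 0, 0, 0.5], [3.5, 26.8, 14.7, 0.116, 0, 0, 0.5], [3.4, 28.4, 11.6, 0.117, 0, 0, 0.5], [3.5, 29.6, 8.1, 0.117, 0, 0, 0.5]]
[[3.4, 30.3, 4.6, 0.116, 0, 0, 0.5], [3.4, 30.6, 1.2, 0.117, 0, 0, 0.5], [3.5, 30.5, -2.5, 0.117, 0, 0, 0.5], [3.4, 30.1, -6.1, 0.116, 0, 0, 0.5], [3.5, 29.1, -9.4, 0.117, 0, 0, 0.5]]
```

Emit:
play_rows([
  [3.4, 7.6, 29.7, 0.117, 0, 0, 0.5],
  [3.5, 11.1, 28.6, 0.116, 0, 0, 0.5],
  [3.4, 14.3, 27.1, 0.117, 0, 0, 0.5],
  [3.5, 17.3, 25.2, 0.117, 0, 0, 0.5],
  [3.4, 20.2, 23.1, 0.116, 0, 0, 0.5],
])

```text
time_s: 21.42
position: [521.0, -44.8, 196.9]
tool_rot: [[-0.004, 0.82, -0.572], [0.001, -0.572, -0.82], [-1.0, -0.003, 0.001]]
wrist_force: [1.3, -0.6, -0.2]
grip_width: 69.8
```

Emit:
play_rows([
  [3.5, 22.7, 20.6, 0.117, 0, 0, 0.5],
  [3.4, 25, 17.8, 0.117, 0, 0, 0.5],
  [3.5, 26.8, 14.7, 0.116, 0, 0, 0.5],
  [3.4, 28.4, 11.6, 0.117, 0, 0, 0.5],
  [3.5, 29.6, 8.1, 0.117, 0, 0, 0.5],
])

```text
time_s: 21.83
position: [556.1, -193.9, 179.3]
tool_rot: [[-0.004, 0.368, -0.93], [0.002, -0.93, -0.368], [-1.0, -0.003, 0.003]]
wrist_force: [0.8, 0.6, 0.3]
grip_width: 70.1
```

Emit:
play_rows([
  [3.4, 30.3, 4.6, 0.116, 0, 0, 0.5],
  [3.4, 30.6, 1.2, 0.117, 0, 0, 0.5],
  [3.5, 30.5, -2.5, 0.117, 0, 0, 0.5],
  [3.4, 30.1, -6.1, 0.116, 0, 0, 0.5],
  [3.5, 29.1, -9.4, 0.117, 0, 0, 0.5],
])

```text
time_s: 22.25
position: [591.2, -342.7, 161.8]
tool_rot: [[-0.003, -0.205, -0.979], [0.002, -0.979, 0.205], [-1.0, -0.002, 0.004]]
wrist_force: [0.6, -0.8, 0.4]
grip_width: 69.7
```

Emit:
play_rows([
  [0, 0, 0, 0, 0, 0, 0.5],
  [0, 0, 0, 0, 0, 0, 0.5],
  [0, 0, 0, 0, 0, 0, 0.5],
])

```text
time_s: 22.5
position: [591.3, -341.1, 162.7]
tool_rot: [[-0.003, -0.198, -0.98], [0.002, -0.98, 0.198], [-1.0, -0.002, 0.003]]
wrist_force: [0.0, -0.0, -0.4]
grip_width: 70.1
```

```bash
python3 -c "
from h import *
st(); V=cap('wrist'); cv2.imwrite('pics/w10.png',V[0])
(x,y,a),c,n=fit([V],592,-341.5,-.2); print(x,y,a,c,n)
plan(x,y,15,a-np.pi/2,.5)"
```

```text
t 22.5 p [ 591.3 -341.1  162.7] yaw -1.77 tilt [-0.002  0.003] F [ 0.  -0.  -0.4] g 70.1 q [-0.6   0.39  1.3   0.    1.45  1.17]
594.473 -342.144 -0.232 0.024 [3859]
[[37.2, 0.2, -0.7, 0.008, 0, 0, 0.5], [37.1, 0.2, -0.8, 0.009, 0, 0, 0.5], [37.2, 0.2, -0.7, 0.008, 0, 0, 0.5], [37.1, 0.2, -0.8, 0.009, 0, 0, 0.5]]
```

Emit:
play_rows([
  [37, 0.2, -0.5, 0.008, 0, 0, 0.5],
  [37, 0.2, -0.5, 0.009, 0, 0, 0.5],
  [37, 0.2, -0.5, 0.008, 0, 0, 0.5],
  [36, 0.2, -0.5, 0.009, 0, 0, 0.5],
  [0, 0, 0, 0, 0, 0, 0.5],
])

```text
time_s: 22.97
position: [593.5, -341.1, 14.2]
tool_rot: [[-0.002, -0.23, -0.973], [0.001, -0.973, 0.23], [-1.0, -0.001, 0.002]]
wrist_force: [0.2, -0.5, 1.2]
grip_width: 69.8
```

Emit:
play_rows([
  [0, 0, 0, 0, 0, 0, 0.5],
  [0, 0, 0, 0, 0, 0, 0.5],
  [0, 0, 0, 0, 0, 0, -0.3],
  [0, 0, 0, 0, 0, 0, -0.3],
  [0, 0, 0, 0, 0, 0, -0.3],
])

```text
time_s: 23.38
position: [594.4, -343.3, 18.9]
tool_rot: [[0.001, -0.232, -0.973], [-0.001, -0.973, 0.232], [-1.0, 0.0, -0.001]]
wrist_force: [-0.4, -0.9, -0.0]
grip_width: 54.2
```

Emit:
play_rows([
  [0, 0, 0, 0, 0, 0, -0.3],
  [0, 0, 0, 0, 0, 0, -0.3],
  [0, 0, 0, 0, 0, 0, -0.3],
  [0, 0, 0, 0, 0, 0, -0.3],
])

```text
time_s: 23.72
position: [594.3, -343.4, 18.6]
tool_rot: [[0.0, -0.232, -0.973], [-0.0, -0.973, 0.232], [-1.0, 0.0, -0.0]]
wrist_force: [-0.8, 2.0, 5.2]
grip_width: 47.8
```

```bash
python3 -c "
from h import *
st()
s=status.get_state()['position']
e=plan(488.3,104.0,222,-.022,-.3,start=(s[0],s[1],s[2]+205,-.232-np.pi/2))"
```

```text
t 23.72 p [ 594.3 -343.4   18.6] yaw -1.805 tilt [ 0. -0.] F [-0.8  2.   5.2] g 47.8 q [-0.6   0.53  1.4   0.    1.21  1.21]
[[0.1, -27.4, 13.7, -0.119, 0, 0, -0.3], [0.1, -28.8, 10.4, -0.118, 0, 0, -0.3], [0.1, -29.9, 6.9, -0.119, 0, 0, -0.3], [0.1, -30.5, 3.3, -0.119, 0, 0, -0.3], [0.1, -30.6, -0.3, -0.119, 0, 0, -0.3]]
[[0.1, -30.4, -3.9, -0.118, 0, 0, -0.3], [0.2, -29.7, -7.5, -0.119, 0, 0, -0.3], [0.1, -28.7, -11.0, -0.119, 0, 0, -0.3], [0.1, -27.1, -14.3, -0.118, 0, 0, -0.3], [0.1, -25.2, -17.4, -0.119, 0, 0, -0.3]]
[[0.1, -23.0, -20.3, -0.119, 0, 0, -0.3], [0.1, -20.4, -22.8, -0.119, 0, 0, -0.3], [0.1, -17.6, -25.1, -0.118, 0, 0, -0.3], [0.1, -14.5, -27.0, -0.119, 0, 0, -0.3], [0.1, -11.1, -28.6, -0.119, 0, 0, -0.3]]
```

Emit:
play_rows([
  [-15, 0, 0, 0, 0, 0, -0.3],
  [-30, 0, 0, 0, 0, 0, -0.3],
  [-40, 0, 0, 0, 0, 0, -0.3],
  [-40, 0, 0, 0, 0, 0, -0.3],
  [-40, 0, 0, 0, 0, 0, -0.3],
])

```text
time_s: 24.13
position: [593.5, -343.0, 185.1]
tool_rot: [[-0.001, -0.232, -0.973], [0.0, -0.973, 0.232], [-1.0, -0.0, 0.001]]
wrist_force: [0.8, -0.7, -1.0]
grip_width: 47.4
```

Emit:
play_rows([
  [-40, 0, 0, 0, 0, 0, -0.3],
  [0, -27.4, 13.7, -0.119, 0, 0, -0.3],
  [0, -28.8, 10.4, -0.118, 0, 0, -0.3],
  [0, -29.9, 6.9, -0.119, 0, 0, -0.3],
  [0, -30.5, 3.3, -0.119, 0, 0, -0.3],
])

```text
time_s: 24.55
position: [565.6, -222.9, 224.0]
tool_rot: [[0.001, 0.243, -0.97], [-0.0, -0.97, -0.243], [-1.0, 0.0, -0.001]]
wrist_force: [0.4, -0.3, -0.8]
grip_width: 48.0
```

Emit:
play_rows([
  [0, -30.6, -0.3, -0.119, 0, 0, -0.3],
  [0, -30.4, -3.9, -0.118, 0, 0, -0.3],
  [0, -29.7, -7.5, -0.119, 0, 0, -0.3],
  [0, -28.7, -11, -0.119, 0, 0, -0.3],
  [0, -27.1, -14.3, -0.118, 0, 0, -0.3],
])

```text
time_s: 24.97
position: [530.3, -73.4, 223.8]
tool_rot: [[0.0, 0.744, -0.668], [-0.0, -0.668, -0.744], [-1.0, 0.0, -0.0]]
wrist_force: [0.8, 0.1, -1.4]
grip_width: 47.6
```

Emit:
play_rows([
  [0, -25.2, -17.4, -0.119, 0, 0, -0.3],
  [0, -23, -20.3, -0.119, 0, 0, -0.3],
  [0, -20.4, -22.8, -0.119, 0, 0, -0.3],
  [0, -17.6, -25.1, -0.118, 0, 0, -0.3],
  [0, -14.5, -27, -0.119, 0, 0, -0.3],
])

```text
time_s: 25.38
position: [495.4, 75.7, 223.9]
tool_rot: [[0.001, 0.991, -0.137], [-0.0, -0.137, -0.991], [-1.0, 0.001, -0.0]]
wrist_force: [0.4, -0.1, -0.7]
grip_width: 47.6
```

Emit:
play_rows([
  [0, -11.1, -28.6, -0.119, 0, 0, -0.3],
  [0, 0, 0, 0, 0, 0, -0.3],
  [0, 0, 0, 0, 0, 0, -0.3],
  [0, 0, 0, 0, 0, 0, -0.3],
])

```text
time_s: 25.72
position: [489.2, 104.0, 223.5]
tool_rot: [[0.001, 1.0, -0.025], [-0.0, -0.025, -1.0], [-1.0, 0.001, 0.0]]
wrist_force: [0.4, 0.0, -0.8]
grip_width: 47.6
```

```bash
python3 -c "
from h import *
st()
plan(487.8,104.5,170,-.022,-.3)
im,K,E=cap('wrist'); cv2.imwrite('pics/w11.png',im)"
```

```text
t 25.72 p [489.2 104.  223.5] yaw -0.025 tilt [0.001 0.   ] F [ 0.4  0.  -0.8] g 47.6 q [ 0.11 -0.14  1.77 -0.    1.51  0.13]
[[26.8, -0.7, -0.2, -0.002, 0, 0, -0.3], [26.7, -0.8, -0.3, -0.001, 0, 0, -0.3]]
```

Emit:
play_rows([
  [26.5, -0.7, -0.2, 0, 0, 0, -0.3],
  [27, -0.8, -0.3, 0, 0, 0, -0.3],
  [0, 0, 0, 0, 0, 0, -0.3],
  [8, 0, 0, 0, 0, 0, -0.3],
  [8, 0, 0, 0, 0, 0, -0.3],
], force=55)

```text
time_s: 26.18
position: [488.8, 104.0, 155.0]
tool_rot: [[0.002, 1.0, -0.026], [-0.0, -0.026, -1.0], [-1.0, 0.002, 0.0]]
wrist_force: [-6.8, -0.0, 12.5]
grip_width: 47.5
```

Emit:
play_rows([
  [6, 0, 0, 0, 0, 0, -0.3],
  [6, 0, 0, 0, 0, 0, -0.3],
  [6, 0, 0, 0, 0, 0, -0.3],
  [6, 0, 0, 0, 0, 0, -0.3],
  [6, 0, 0, 0, 0, 0, -0.3],
])

```text
time_s: 26.6
position: [488.7, 104.1, 126.5]
tool_rot: [[0.002, 1.0, -0.025], [-0.001, -0.025, -1.0], [-1.0, 0.002, 0.001]]
wrist_force: [-10.2, -4.0, 17.4]
grip_width: 47.6
```

Emit:
play_rows([
  [6, 0, 0, 0, 0, 0, -0.3],
  [2, 0, 0, 0, 0, 0, -0.3],
  [0, 0, 0, 0, 0, 0, -0.3],
  [0, 0, 0, 0, 0, 0, -0.3],
])

```text
time_s: 26.93
position: [488.6, 104.0, 117.6]
tool_rot: [[0.001, 1.0, -0.025], [-0.001, -0.025, -1.0], [-1.0, 0.001, 0.001]]
wrist_force: [-5.1, -3.7, 6.5]
grip_width: 47.8
```

Emit:
play_rows([
  [2, 0, 0, 0, 0, 0, -0.3],
  [0, 0, 0, 0, 0, 0, -0.3],
  [0, 0, 0, 0, 0, 0, 0.5],
  [0, 0, 0, 0, 0, 0, 0.5],
  [0, 0, 0, 0, 0, 0, 0.5],
])

```text
time_s: 27.35
position: [488.5, 104.8, 114.4]
tool_rot: [[0.002, 1.0, -0.025], [0.0, -0.025, -1.0], [-1.0, 0.002, -0.0]]
wrist_force: [-0.3, -0.2, -0.6]
grip_width: 63.0
```

Emit:
play_rows([
  [0, 0, 0, 0, 0, 0, 0.5],
  [-30, 0, 0, 0, 0, 0, 0.5],
  [-35, 0, 0, 0, 0, 0, 0.5],
  [-35, 0, 0, 0, 0, 0, 0.5],
  [0, 0, 0, 0, 0, 0, 0.5],
])

```text
time_s: 27.77
position: [491.4, 105.4, 221.7]
tool_rot: [[0.011, 1.0, -0.024], [0.001, -0.024, -1.0], [-1.0, 0.011, -0.002]]
wrist_force: [1.4, -0.0, 1.5]
grip_width: 69.7
```

```bash
python3 -c "
from h import *
st(); im,K,E=latchchk()
o=draw(im,K,E,(487,73.5,np.pi/2-.022),2,TRAY[:3]+[((30,0,84,48,130),(0,128,255))])
o2=draw(im,K,E,(504,320,np.pi/2-.036),2,[((80,0,160,106,19),(0,255,255))])
cv2.imwrite('pics/w12.png',np.vstack([o2[0:200,160:960],o[200:600,160:960]]))
D=cap('side'); S=cap('scene'); cv2.imwrite('pics/s12.png',S[0]); cv2.imwrite('pics/d12.png',D[0])"
```

```text
t 27.77 p [491.4 105.4 221.7] yaw -0.024 tilt [ 0.011 -0.002] F [ 1.4 -0.   1.5] g 69.7 q [ 0.11 -0.14  1.78  0.    1.5   0.13]
circles [[274.20001220703125, 197.1999969482422, 9.0], [274.79998779296875, 236.8000030517578, 8.199999809265137], [274.20001220703125, 217.1999969482422, 8.300000190734863]]
pred [(130, [[272.0, 236.3], [271.9, 217.7], [271.7, 198.3]]), (141, [[271.9, 241.0], [271.7, 221.7], [271.5, 201.6]]), (167, [[271.6, 253.9], [271.4, 232.8], [271.2, 210.7]])]
```

View pics/w12.png

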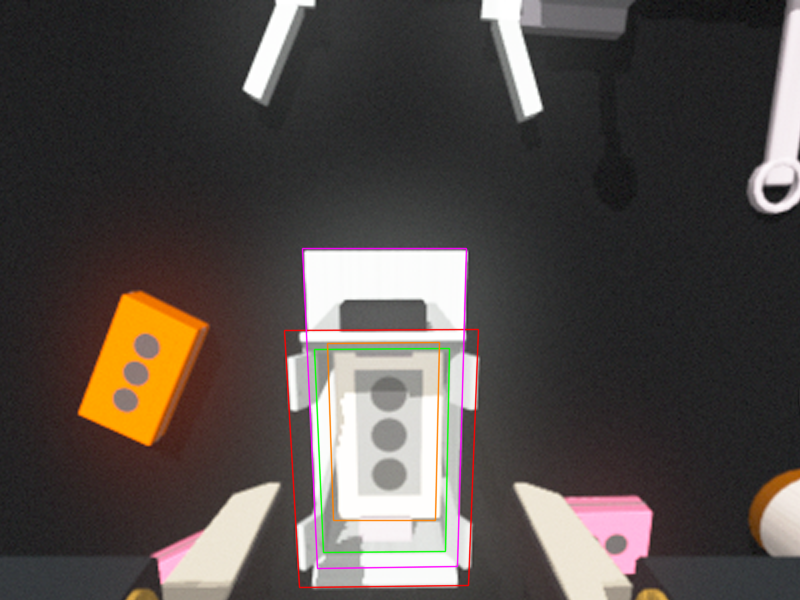

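All four cassettes are latched and the tray still stands out on the bench. Next I'll look at the bay from above.

Emit:
play_rows([
  [-30, 1, -40, 0, 0, 0, 0.5],
  [-30, 1, -40, 0, 0, 0, 0.5],
  [-30, 1, -40, 0, 0, 0, 0.5],
  [0, 1, -40, 0, 0, 0, 0.5],
  [0, 0, -40, 0, 0, 0, 0.5],
])

```text
time_s: 28.33
position: [495.8, 286.3, 288.7]
tool_rot: [[0.001, 1.0, -0.025], [0.0, -0.025, -1.0], [-1.0, 0.001, -0.0]]
wrist_force: [0.1, 0.2, 0.6]
grip_width: 69.2
```

Emit:
play_rows([
  [0, 0, -15, 0, 0, 0, 0.5],
  [0, 0, 0, 0, 0, 0, 0.5],
  [0, 0, 0, 0, 0, 0, 0.5],
])

```text
time_s: 28.58
position: [494.9, 299.7, 286.1]
tool_rot: [[-0.003, 1.0, -0.022], [-0.002, -0.022, -1.0], [-1.0, -0.003, 0.002]]
wrist_force: [-0.9, -1.1, -0.0]
grip_width: 69.7
```

```bash
python3 -c "
from h import *
st(); im,K,E=cap('wrist'); cv2.imwrite('pics/b0.png',im); np.savez('b0.npz',im=im,K=K,E=E)
o=draw(im,K,E,(504,320,np.pi/2-.036),2.2,[((80,0,160,106,19),(0,255,255))])
cv2.imwrite('pics/b1.png',o[0:600,200:1000])"
```

```text
t 28.58 p [494.9 299.7 286.1] yaw -0.022 tilt [-0.003  0.002] F [-0.9 -1.1 -0. ] g 69.7 q [ 0.46  0.06  1.46 -0.    1.62  0.48]
```

View pics/b1.png

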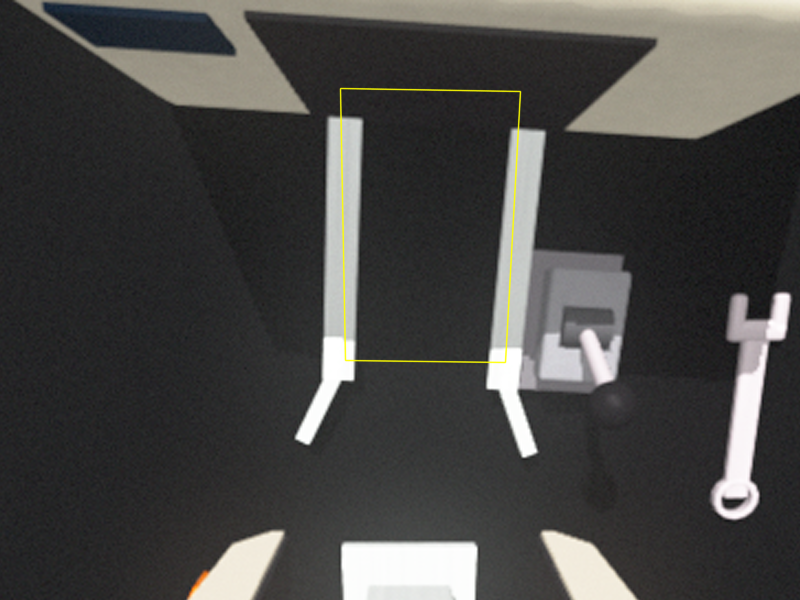

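```bash
python3 -c "
from h import *
d=np.load('b0.npz');K,E=d['K'],d['E']
f=lambda x,y,z: unproj(K,E,(x+200.5)/2.2-.5,(y+.5)/2.2-.5,z)
for n,q in dict(Lin0=(353,378,19),Lin1=(362,118,19),Lout0=(322,379,19),Lout1=(328,117,19),Rin0=(487,388,19),Rin1=(511,130,19),Rout0=(519,390,19),Rout1=(545,130,19),faceL=(309,113,0),faceR=(567,130,0),trayL=(342,543,10),trayR=(476,543,10),flL=(297,440,19),flR=(534,455,19)).items(): print(n,f(*q).round(1))
for z in (70,80,90,100): print('tip',f(614,403,z).round(1),'pivot?',f(588,327,z-55).round(1))
"
```

```text
Lin0 [455.3 310.2  19. ]
Lin1 [468.5 466.1  19. ]
Lout0 [434.6 310.   19. ]
Lout1 [448.3 467.1  19. ]
Rin0 [544.9 301.4  19. ]
Rin1 [557.5 457.5  19. ]
Rout0 [566.3 299.6  19. ]
Rout1 [577.9 457.   19. ]
faceL [434.3 473.5   0. ]
faceR [595.2 460.1   0. ]
trayL [440.1 186.4  10. ]
trayR [539.  184.3  10. ]
flL [414.6 268.2  19. ]
flR [577.9 253.8  19. ]
tip [614.6 300.4  70. ] pivot? [611.3 339.8  15. ]
tip [611.5 302.6  80. ] pivot? [608.6 340.8  25. ]
tip [608.4 304.7  90. ] pivot? [606.  341.7  35. ]
tip [605.2 306.9 100. ] pivot? [603.3 342.7  45. ]
```

```bash
python3 -c "
from h import *
e=plan(486,-11.5,230,-.022,.2,n=9)
plan(486,-11.5,99,-.022,.2,start=e)"
```

```text
[[6.3, -0.2, 34.5, -0.0, 0, 0, 0.2], [6.3, -0.2, 34.5, -0.0, 0, 0, 0.2], [6.3, -0.3, 34.5, -0.001, 0, 0, 0.2], [6.2, -0.2, 34.5, 0.0, 0, 0, 0.2], [6.3, -0.3, 34.5, 0.0, 0, 0, 0.2]]
[[6.3, -0.2, 34.5, -0.0, 0, 0, 0.2], [6.3, -0.3, 34.5, -0.0, 0, 0, 0.2], [6.3, -0.2, 34.5, -0.0, 0, 0, 0.2], [6.3, -0.3, 34.5, -0.001, 0, 0, 0.2]]
[[32.7, 0.0, -0.0, 0.0, 0, 0, 0.2], [32.8, 0.0, -0.0, 0.0, 0, 0, 0.2], [32.7, 0.0, -0.0, 0.0, 0, 0, 0.2], [32.8, 0.0, -0.0, 0.0, 0, 0, 0.2]]
```

Emit:
play_rows([
  [6, -0.2, 34.5, 0, 0, 0, 0.2],
  [6, -0.2, 34.5, 0, 0, 0, 0.2],
  [6, -0.3, 34.5, 0, 0, 0, 0.2],
  [6, -0.2, 34.5, 0, 0, 0, 0.2],
  [6, -0.3, 34.5, 0, 0, 0, 0.2],
])

```text
time_s: 29.05
position: [489.7, 124.1, 257.6]
tool_rot: [[-0.001, 1.0, -0.026], [-0.001, -0.026, -1.0], [-1.0, -0.001, 0.001]]
wrist_force: [0.4, 0.1, 0.4]
grip_width: 56.2
```

Emit:
play_rows([
  [6, -0.2, 34.5, 0, 0, 0, 0.2],
  [6, -0.3, 34.5, 0, 0, 0, 0.2],
  [6, -0.2, 34.5, 0, 0, 0, 0.2],
  [6, -0.3, 34.5, 0, 0, 0, 0.2],
  [0, 0, 0, 0, 0, 0, 0.2],
])

```text
time_s: 29.47
position: [484.3, -17.3, 232.6]
tool_rot: [[-0.003, 1.0, -0.031], [-0.003, -0.031, -1.0], [-1.0, -0.003, 0.003]]
wrist_force: [-0.2, -0.2, -0.2]
grip_width: 55.9
```

Emit:
play_rows([
  [0, 0, 0, 0, 0, 0, 0.2],
  [0, 0, 0, 0, 0, 0, 0.2],
  [0, 0, 0, 0, 0, 0, 0.2],
])

```text
time_s: 29.72
position: [486.1, -10.4, 234.6]
tool_rot: [[0.0, 1.0, -0.024], [0.0, -0.024, -1.0], [-1.0, 0.0, -0.0]]
wrist_force: [-0.7, 0.1, 0.4]
grip_width: 55.6
```

```bash
python3 -c "
from h import *
st(); plan(485.3,-11.5,99,-.022,.2)"
```

```text
t 29.72 p [486.1 -10.4 234.6] yaw -0.024 tilt [ 0. -0.] F [-0.7  0.1  0.4] g 55.6 q [-0.13 -0.18  1.79  0.    1.54 -0.1 ]
[[33.9, -0.2, 0.3, -0.001, 0, 0, 0.2], [33.9, -0.2, 0.3, -0.0, 0, 0, 0.2], [33.9, -0.1, 0.3, -0.001, 0, 0, 0.2], [33.9, -0.2, 0.2, -0.0, 0, 0, 0.2]]
```

Emit:
play_rows([
  [34, -0.2, 0.3, 0, 0, 0, 0.2],
  [34, -0.2, 0.3, 0, 0, 0, 0.2],
  [34, -0.1, 0.3, 0, 0, 0, 0.2],
  [32, -0.2, 0.2, 0, 0, 0, 0.2],
  [0, 0, 0, 0, 0, 0, 0.2],
])

```text
time_s: 30.13
position: [480.6, -10.0, 93.9]
tool_rot: [[-0.011, 1.0, -0.022], [0.001, -0.022, -1.0], [-1.0, -0.011, -0.001]]
wrist_force: [-2.0, 0.2, -0.8]
grip_width: 56.0
```

Emit:
play_rows([
  [0, 0, 0, 0, 0, 0, 0],
  [0, 0, 0, 0, 0, 0, -0.9],
  [0, 0, 0, 0, 0, 0, -0.9],
  [0, 0, 0, 0, 0, 0, -0.9],
  [0, 0, 0, 0, 0, 0, -0.9],
], force=35)

```text
time_s: 30.55
position: [486.9, -11.8, 102.5]
tool_rot: [[0.003, 1.0, -0.024], [-0.0, -0.024, -1.0], [-1.0, 0.003, 0.0]]
wrist_force: [0.5, -0.8, 0.7]
grip_width: 27.0
```

Emit:
play_rows([
  [0, 0, 0, 0, 0, 0, -0.9],
  [0, 0, 0, 0, 0, 0, -0.9],
  [0, 0, 0, 0, 0, 0, -0.9],
  [0, 0, 0, 0, 0, 0, -0.9],
  [0, 0, 0, 0, 0, 0, -0.9],
])

```text
time_s: 30.97
position: [485.5, -11.9, 101.3]
tool_rot: [[0.0, 1.0, -0.024], [-0.0, -0.024, -1.0], [-1.0, 0.0, 0.0]]
wrist_force: [-4.5, -0.0, 5.8]
grip_width: 16.0
```

```bash
python3 -c "
from h import *
st(); s=status.get_state()['position']
e=plan(478.4,40,s[2],-.082,-.9,n=6)
e=plan(497.3,270.6,s[2],-.082,-.9,n=14,start=e)
im,K,E=cap('wrist'); cv2.imwrite('pics/t0.png',im)"
```

```text
t 30.97 p [485.5 -11.9 101.3] yaw -0.024 tilt [0. 0.] F [-4.5 -0.   5.8] g 16.0 q [-0.13 -0.08  1.94 -0.    1.28 -0.11]
[[-0.0, -1.4, -8.6, 0.01, 0, 0, -0.9], [-0.0, -1.5, -8.6, 0.009, 0, 0, -0.9], [-0.0, -1.5, -8.6, 0.01, 0, 0, -0.9], [-0.0, -1.7, -8.6, 0.01, 0, 0, -0.9], [-0.0, -1.7, -8.5, 0.009, 0, 0, -0.9]]
[[-0.0, -1.8, -8.6, 0.01, 0, 0, -0.9]]
[[-0.0, -0.0, -16.5, 0.0, 0, 0, -0.9], [-0.0, -0.0, -16.5, 0.0, 0, 0, -0.9], [-0.0, -0.0, -16.6, 0.0, 0, 0, -0.9], [-0.0, -0.0, -16.5, 0.0, 0, 0, -0.9], [-0.0, -0.0, -16.5, 0.0, 0, 0, -0.9]]
[[-0.0, -0.0, -16.5, 0.0, 0, 0, -0.9], [-0.0, -0.0, -16.6, 0.0, 0, 0, -0.9], [-0.0, -0.0, -16.5, 0.0, 0, 0, -0.9], [-0.0, -0.0, -16.5, 0.0, 0, 0, -0.9], [-0.0, -0.0, -16.5, 0.0, 0, 0, -0.9]]
[[-0.0, -0.0, -16.6, 0.0, 0, 0, -0.9], [-0.0, -0.0, -16.5, 0.0, 0, 0, -0.9], [-0.0, -0.0, -16.5, 0.0, 0, 0, -0.9], [-0.0, -0.0, -16.5, 0.0, 0, 0, -0.9]]
```

Emit:
play_rows([
  [-0.5, -1.4, -8.6, 0.01, 0, 0, -0.9],
  [-0.3, -1.5, -8.6, 0.009, 0, 0, -0.9],
  [0, -1.5, -8.6, 0.01, 0, 0, -0.9],
  [0, -1.7, -8.6, 0.01, 0, 0, -0.9],
  [0, -1.7, -8.5, 0.009, 0, 0, -0.9],
])

```text
time_s: 31.43
position: [479.5, 30.7, 101.4]
tool_rot: [[0.0, 0.997, -0.073], [-0.002, -0.073, -0.997], [-1.0, 0.0, 0.002]]
wrist_force: [-0.1, -6.9, 0.1]
grip_width: 15.5
```

Emit:
play_rows([
  [0, -1.8, -8.6, 0.01, 0, 0, -0.9],
  [0, 0, 0, 0, 0, 0, -0.9],
  [0, 0, 0, 0, 0, 0, -0.9],
])

```text
time_s: 31.68
position: [478.1, 40.8, 101.3]
tool_rot: [[-0.0, 0.997, -0.081], [0.001, -0.081, -0.997], [-1.0, -0.001, -0.001]]
wrist_force: [-1.8, 3.7, 1.5]
grip_width: 15.9
```

```bash
python3 -c "
from h import *
st(); im,K,E=cap('wrist')
p=status.get_state()['position']; 
a=np.pi/2-.082
ox,oy=p[0]+85*np.cos(a),p[1]+85*np.sin(a)
o=draw(im,K,E,(ox,oy,a),2.2,TRAY[:3])
o2=draw(o,K,E,(500.2,305.5,a),1,[]) 
import h
f=lambda q: proj(K,E,q)*2.2
c=np.array([np.cos(a),np.sin(a)]); n=np.array([-c[1],c[0]]); m=np.array([500.2,305.5])
for k in (-53,0,53):
    A=m+n*k;B=A+c*160; cv2.line(o2,tuple(int(v) for v in f((*A,15))),tuple(int(v) for v in f((*B,15))),(0,255,255),1)
cv2.imwrite('pics/t1.png',o2[0:600,200:1000])"
```

```text
t 31.68 p [478.1  40.8 101.3] yaw -0.081 tilt [-0.001 -0.001] F [-1.8  3.7  1.5] g 15.9 q [-0.02 -0.1   1.96  0.    1.28  0.06]
```

View pics/t1.png

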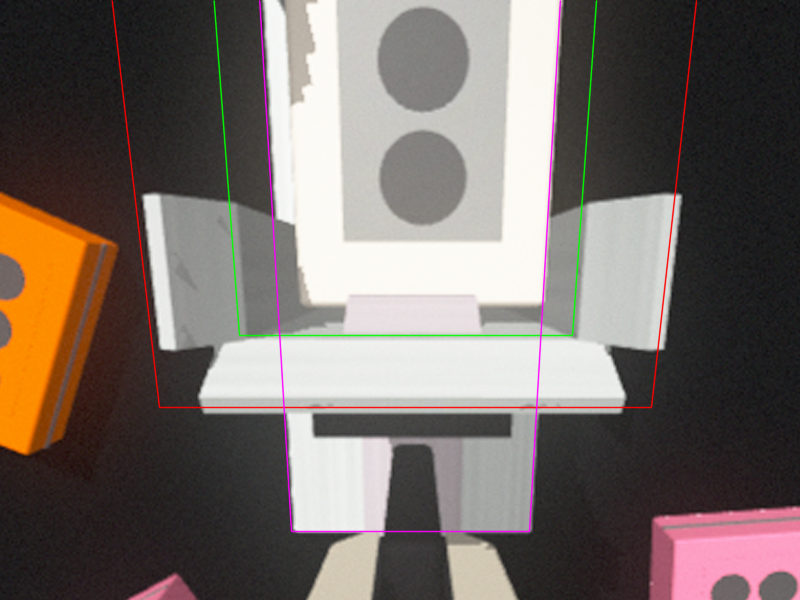

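Emit:
play_rows([
  [0, 0, -14, 0, 0, 0, -0.9],
  [0, 0, -14, 0, 0, 0, -0.9],
  [0, 0, -14, 0, 0, 0, -0.9],
  [0, 0, -14, 0, 0, 0, -0.9],
  [0, 0, -14, 0, 0, 0, -0.9],
])

```text
time_s: 32.15
position: [484.5, 108.8, 101.4]
tool_rot: [[0.0, 0.997, -0.082], [-0.002, -0.082, -0.997], [-1.0, 0.0, 0.002]]
wrist_force: [-0.1, -6.6, 1.0]
grip_width: 16.0
```

Emit:
play_rows([
  [0, 0, -10, 0, 0, 0, -0.9],
  [0, 0, -10, 0, 0, 0, -0.9],
  [0, 0, -10, 0, 0, 0, -0.9],
  [0, 0, -10, 0, 0, 0, -0.9],
  [0, 0, 0, 0, 0, 0, -0.9],
])

```text
time_s: 32.57
position: [487.8, 150.4, 101.4]
tool_rot: [[0.001, 0.997, -0.081], [0.0, -0.081, -0.997], [-1.0, 0.001, -0.0]]
wrist_force: [1.0, 3.5, -1.1]
grip_width: 15.7
```

```bash
python3 -c "
from h import *
st(); s=status.get_state()['position']; plan(497.3,270.6,s[2],-.082,-.9,n=10)"
```

```text
t 32.57 p [487.8 150.4 101.4] yaw -0.081 tilt [ 0.001 -0.   ] F [ 1.   3.5 -1.1] g 15.7 q [ 0.2  -0.01  1.88  0.    1.28  0.28]
[[-0.0, -0.0, -12.1, 0.0, 0, 0, -0.9], [-0.0, -0.1, -12.0, 0.0, 0, 0, -0.9], [-0.0, -0.0, -12.1, 0.0, 0, 0, -0.9], [-0.0, -0.0, -12.0, 0.0, 0, 0, -0.9], [-0.0, -0.1, -12.1, 0.0, 0, 0, -0.9]]
[[-0.0, -0.0, -12.0, 0.0, 0, 0, -0.9], [-0.0, -0.0, -12.1, 0.0, 0, 0, -0.9], [-0.0, -0.1, -12.0, 0.0, 0, 0, -0.9], [-0.0, -0.0, -12.1, 0.001, 0, 0, -0.9], [-0.0, -0.1, -12.1, -0.0, 0, 0, -0.9]]
```

Emit:
play_rows([
  [0, 0, -10, 0, 0, 0, -0.9],
  [0, 0, -10, 0, 0, 0, -0.9],
  [0, 0, -10, 0, 0, 0, -0.9],
  [0, 0, -10, 0, 0, 0, -0.9],
])

```text
time_s: 32.9
position: [491.0, 188.2, 101.4]
tool_rot: [[0.0, 0.997, -0.083], [-0.002, -0.083, -0.997], [-1.0, 0.0, 0.002]]
wrist_force: [0.0, -8.1, 2.5]
grip_width: 15.8
```

Emit:
play_rows([
  [0, 0, -10, 0, 0, 0, -0.9],
  [0, 0, -10, 0, 0, 0, -0.9],
  [0, 0, -10, 0, 0, 0, -0.9],
  [0, 0, -10, 0, 0, 0, -0.9],
])

```text
time_s: 33.23
position: [494.3, 228.0, 101.4]
tool_rot: [[-0.0, 0.997, -0.082], [-0.002, -0.082, -0.997], [-1.0, 0.0, 0.002]]
wrist_force: [-0.7, -8.5, 4.1]
grip_width: 16.1
```

Emit:
play_rows([
  [0, 0, -10, 0, 0, 0, -0.9],
  [0, 0, -10, 0, 0, 0, -0.9],
  [0, 0, -10, 0, 0, 0, -0.9],
  [0, 0, 0, 0, 0, 0, -0.9],
])

```text
time_s: 33.57
position: [496.9, 259.8, 101.4]
tool_rot: [[0.0, 0.997, -0.082], [0.0, -0.082, -0.997], [-1.0, 0.0, -0.0]]
wrist_force: [0.9, 2.7, -0.7]
grip_width: 15.4
```

Emit:
play_rows([
  [0, 0, -4, 0, 0, 0, -0.9],
  [0, 0, -4, 0, 0, 0, -0.9],
  [0, 0, -1, 0, 0, 0, -0.9],
  [0, 0, 0, 0, 0, 0, -0.9],
])

```text
time_s: 33.9
position: [497.5, 266.9, 101.4]
tool_rot: [[-0.0, 0.997, -0.082], [-0.002, -0.082, -0.997], [-1.0, 0.0, 0.002]]
wrist_force: [-0.6, -5.9, 2.5]
grip_width: 15.8
```

Emit:
play_rows([
  [0, 0, -2, 0, 0, 0, -0.9],
  [0, 0, -2, 0, 0, 0, -0.9],
  [0, 0, 0, 0, 0, 0, -0.9],
])

```text
time_s: 34.15
position: [497.8, 270.6, 101.4]
tool_rot: [[-0.0, 0.997, -0.082], [-0.002, -0.082, -0.997], [-1.0, 0.0, 0.002]]
wrist_force: [0.3, -7.1, 2.8]
grip_width: 15.5
```

Emit:
play_rows([
  [0, 0, -2, 0, 0, 0, -0.9],
  [0, 0, -2, 0, 0, 0, -0.9],
  [0, 0, 0, 0, 0, 0, -0.9],
])

```text
time_s: 34.4
position: [497.7, 271.4, 101.4]
tool_rot: [[-0.002, 0.997, -0.083], [-0.008, -0.083, -0.997], [-1.0, -0.001, 0.008]]
wrist_force: [-4.4, -22.5, 11.3]
grip_width: 15.6
```

Emit:
play_rows([
  [0, 0, -2, 0, 0, 0, -0.9],
  [0, 0, 0, 0, 0, 0, -0.9],
  [0, 0, 0, 0, 0, 0, -0.9],
])

```text
time_s: 34.65
position: [497.7, 272.0, 101.3]
tool_rot: [[-0.003, 0.997, -0.083], [-0.01, -0.083, -0.996], [-1.0, -0.002, 0.01]]
wrist_force: [-5.5, -28.1, 14.5]
grip_width: 15.6
```

Emit:
play_rows([
  [0, 0, 2, 0, 0, 0, -0.9],
  [0, 0, 1.5, 0, 0, 0, -0.9],
  [0, 0, 0, 0, 0, 0, -0.9],
  [0, 0, 0, 0, 0, 0, 0.2],
  [0, 0, 0, 0, 0, 0, 0.2],
])

```text
time_s: 35.07
position: [497.9, 274.4, 101.3]
tool_rot: [[0.0, 0.997, -0.082], [0.001, -0.082, -0.997], [-1.0, 0.0, -0.001]]
wrist_force: [0.2, 0.4, 0.7]
grip_width: 24.8
```

Emit:
play_rows([
  [0, 0, 0, 0, 0, 0, 0.2],
  [0, 0, 0, 0, 0, 0, 0.2],
  [-30, 0, 0, 0, 0, 0, 0.2],
  [-40, 0, 0, 0, 0, 0, 0.2],
  [-40, 0, 0, 0, 0, 0, 0.2],
])

```text
time_s: 35.48
position: [496.4, 274.6, 211.0]
tool_rot: [[-0.003, 0.997, -0.081], [-0.001, -0.081, -0.997], [-1.0, -0.003, 0.001]]
wrist_force: [1.0, 0.6, 0.8]
grip_width: 54.5
```

Emit:
play_rows([
  [-40, 0, 20, 0, 0, 0, -0.9],
  [-30, 0, 20, 0, 0, 0, -0.9],
  [0, 0, 0, 0, 0, 0, -0.9],
  [0, 0, 0, 0, 0, 0, -0.9],
  [0, 0, 0, 0, 0, 0, -0.9],
])

```text
time_s: 35.9
position: [494.4, 236.6, 278.0]
tool_rot: [[-0.0, 0.997, -0.082], [0.0, -0.082, -0.997], [-1.0, -0.0, -0.0]]
wrist_force: [0.4, -0.3, -1.3]
grip_width: 27.4
```

```bash
python3 -c "
from h import *
st(); im,K,E=cap('wrist'); S=cap('scene');D=cap('side')
a=np.pi/2-.082; c=np.array([np.cos(a),np.sin(a)]); o=np.array([513.3,465])-110*c
w=draw(im,K,E,(*o,a),1.4,TRAY)
T=lambda V,k:draw(V[0],V[1],V[2],(*o,a),k,TRAY)
s=cv2.resize(T(S,2)[340:580,560:960],(400,240)); d=cv2.resize(T(D,2)[200:440,340:740],(400,240))
cv2.imwrite('pics/f1.png',np.vstack([w[:360,:784],np.hstack([s,d])[:,:784]])); print(proj(K,E,(608,305,90))*1.4)
"
```

```text
t 35.9 p [494.4 236.6 278. ] yaw -0.082 tilt [-0. -0.] F [ 0.4 -0.3 -1.3] g 27.4 q [ 0.35 -0.03  1.56  0.    1.61  0.43]
[520.48652717 174.22586948]
```

View pics/f1.png

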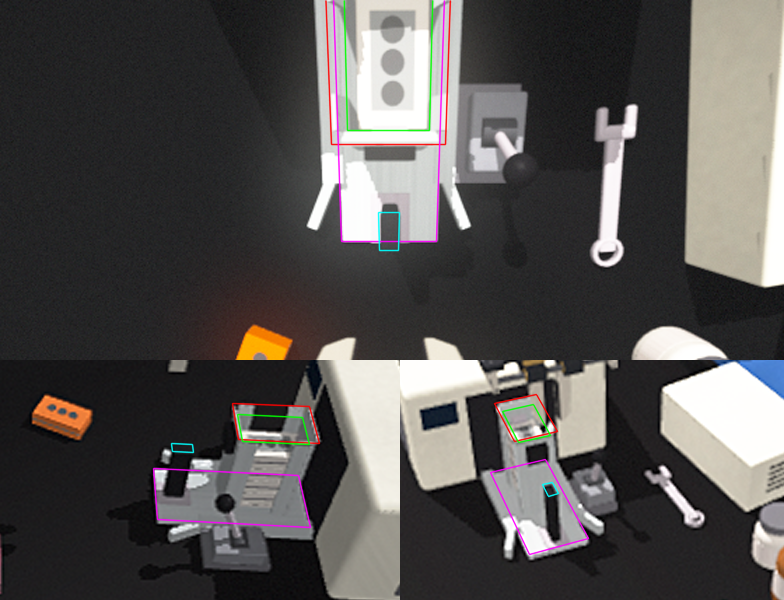

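```bash
python3 -c "
from h import *
d=np.load('b0.npz'); im,K,E=cap('wrist'); S=cap('scene')
obs=[(d['K'],d['E'],((614+200.5)/2.2-.5,403.5/2.2-.5)),(K,E,(519.5/1.4-.5,167.5/1.4-.5)),(S[1],S[2],(392.5,241.5))]
from scipy.optimize import least_squares
r=least_squares(lambda p: np.concatenate([proj(k,e,p)-q for k,e,q in obs]),[608,305,90]); print(r.x.round(1),r.fun.round(1))
st()
"
```

```text
[599.5 310.6 112.4] [-1.6 -0.8  1.6  0.6  0.  -0.3]
t 36.15 p [493.8 236.6 276.8] yaw -0.081 tilt [-0.003  0.001] F [0.5 0.3 0.7] g 7.6 q [ 0.35 -0.02  1.56  0.    1.61  0.43]
```

```bash
python3 -c "
from h import *
e=plan(597.5,268,190,-.082,-1,n=4)
e=plan(597.5,268,111,-.082,-1,start=e,n=3)"
```

```text
[[21.7, 25.2, -9.9, 0.0, 0, 0, -1], [21.7, 25.2, -10.0, 0.0, 0, 0, -1], [21.7, 25.2, -9.9, 0.0, 0, 0, -1], [21.7, 25.2, -9.9, 0.001, 0, 0, -1]]
[[26.3, 0.0, -0.0, -0.0, 0, 0, -1], [26.4, 0.0, -0.0, -0.0, 0, 0, -1], [26.3, 0.0, -0.0, -0.0, 0, 0, -1]]
```

Emit:
play_rows([
  [21.5, 25, -10, 0, 0, 0, -1],
  [21.5, 25, -10, 0, 0, 0, -1],
  [21.5, 25, -10, 0, 0, 0, -1],
  [21.5, 25, -10, 0, 0, 0, -1],
  [0, 0, 0, 0, 0, 0, -1],
])

```text
time_s: 36.57
position: [596.7, 267.6, 182.0]
tool_rot: [[-0.012, 0.997, -0.082], [-0.004, -0.082, -0.997], [-1.0, -0.011, 0.005]]
wrist_force: [0.3, -0.3, -2.1]
grip_width: 0.4
```

Emit:
play_rows([
  [26, 0, 0, 0, 0, 0, -1],
  [26, 0, 0, 0, 0, 0, -1],
  [26, 0, 0, 0, 0, 0, -1],
  [0, 0, 0, 0, 0, 0, -1],
  [0, 0, 0, 0, 0, 0, -1],
])

```text
time_s: 36.98
position: [595.5, 267.7, 112.8]
tool_rot: [[-0.004, 0.997, -0.082], [-0.002, -0.082, -0.997], [-1.0, -0.004, 0.002]]
wrist_force: [-0.4, -0.7, 1.4]
grip_width: 0.6
```

Emit:
play_rows([
  [0, 0, 0, 0, 0, 0, -1],
  [0, 0, -10, 0, 0, 0, -1],
  [0, 0, -10, 0, 0, 0, -1],
  [0, 0, -10, 0, 0, 0, -1],
  [0, 0, -10, 0, 0, 0, -1],
])

```text
time_s: 37.4
position: [601.4, 309.5, 116.2]
tool_rot: [[0.002, 0.997, -0.082], [0.001, -0.082, -0.997], [-1.0, 0.002, -0.001]]
wrist_force: [-0.5, -1.0, 1.3]
grip_width: 0.6
```

Emit:
play_rows([
  [0, 0, -10, 0, 0, 0, -1],
  [0, 0, -10, 0, 0, 0, -1],
  [0, 0, -10, 0, 0, 0, -1],
  [0, 0, -10, 0, 0, 0, -1],
  [0, 0, 0, 0, 0, 0, -1],
])

```text
time_s: 37.82
position: [603.6, 350.1, 114.2]
tool_rot: [[-0.0, 0.997, -0.08], [0.001, -0.08, -0.997], [-1.0, -0.0, -0.001]]
wrist_force: [0.4, -0.4, -0.6]
grip_width: 0.5
```

Emit:
play_rows([
  [0, 0, -5, 0, 0, 0, -1],
  [0, 0, -5, 0, 0, 0, -1],
  [0, 0, 0, 0, 0, 0, -1],
])

```text
time_s: 38.07
position: [604.7, 358.4, 114.4]
tool_rot: [[-0.0, 0.997, -0.082], [0.0, -0.082, -0.997], [-1.0, -0.0, -0.0]]
wrist_force: [-0.1, 0.6, 0.3]
grip_width: 0.7
```

Emit:
play_rows([
  [0, 0, -5, 0, 0, 0, -1],
  [0, 0, -5, 0, 0, 0, -1],
  [0, 0, 0, 0, 0, 0, -1],
])

```text
time_s: 38.32
position: [605.4, 361.4, 114.3]
tool_rot: [[-0.004, 0.996, -0.084], [-0.011, -0.084, -0.996], [-1.0, -0.003, 0.011]]
wrist_force: [-7.3, -26.6, 11.1]
grip_width: 0.2
```

Emit:
play_rows([
  [0, 0, -3, 0, 0, 0, -1],
  [0, 0, -3, 0, 0, 0, -1],
  [0, 0, 0, 0, 0, 0, -1],
])

```text
time_s: 38.57
position: [605.5, 362.2, 114.1]
tool_rot: [[-0.007, 0.996, -0.087], [-0.019, -0.087, -0.996], [-1.0, -0.005, 0.019]]
wrist_force: [-12.7, -46.7, 19.2]
grip_width: 0.5
```

Emit:
play_rows([
  [0, 0, -2, 0, 0, 0, -1],
  [0, 0, -2, 0, 0, 0, -1],
  [0, 0, 0, 0, 0, 0, -1],
])

```text
time_s: 38.82
position: [605.6, 362.7, 114.1]
tool_rot: [[-0.009, 0.996, -0.088], [-0.024, -0.089, -0.996], [-1.0, -0.007, 0.025]]
wrist_force: [-18.2, -59.5, 24.9]
grip_width: 0.4
```

Emit:
play_rows([
  [0, 0, 10, 0, 0, 0, -1],
  [0, 0, 30, 0, 0, 0, -1],
  [0, 0, 30, 0, 0, 0, -1],
  [-40, 0, 0, 0, 0, 0, -1],
  [-40, 0, 0, 0, 0, 0, -1],
])

```text
time_s: 39.23
position: [597.4, 304.4, 189.9]
tool_rot: [[-0.01, 0.996, -0.085], [-0.004, -0.085, -0.996], [-1.0, -0.01, 0.005]]
wrist_force: [0.3, 0.4, 1.5]
grip_width: 0.2
```

Emit:
play_rows([
  [-40, -15, 30, 0, 0, 0, -1],
  [-40, -20, 30, 0, 0, 0, -1],
  [0, -20, 30, 0, 0, 0, -1],
  [0, 0, 0, 0, 0, 0, -1],
  [0, 0, 0, 0, 0, 0, -1],
])

```text
time_s: 39.65
position: [546.6, 233.9, 258.2]
tool_rot: [[0.001, 0.996, -0.084], [0.001, -0.084, -0.996], [-1.0, 0.001, -0.001]]
wrist_force: [0.8, 0.1, 0.3]
grip_width: 0.5
```

```bash
python3 -c "
from h import *
st(); S=cap('scene');V=cap('wrist'); cv2.imwrite('pics/s20.png',S[0]); cv2.imwrite('pics/w20.png',V[0])
c=np.array([.082,.997]);n=np.array([.997,-.082]);m=np.array([500.2,305.5])
P=lambda u,z:(*(m+u*c+99*n),z)
pts={'pivot':P(54,37),'tip0':P(13,112),'tip.5':P(54,122),'tip.85':P(54+85*np.sin(.35),37+85*np.cos(.35)),'tip1':P(54+41,112)}
for k,p in pts.items():
    print(k,proj(S[1],S[2],p).round(1),proj(V[1],V[2],p).round(1))
# ascii gray patch of scene around lever
g=cv2.cvtColor(S[0],cv2.COLOR_BGR2GRAY)
print('scene rows 228..275, cols 378..428')
for r in range(228,275,2): print(r,' '.join('%3d'%v for v in g[r,378:430:2]))
"
```

```text
t 39.65 p [546.6 233.9 258.2] yaw -0.084 tilt [ 0.001 -0.001] F [0.8 0.1 0.3] g 0.5 q [0.32 0.1  1.46 0.   1.57 0.4 ]
pivot [402.3 259.5] [315.6  87. ]
tip0 [392.4 241.4] [323.5 122.7]
tip.5 [409.  239.8] [327.   76.5]
tip.85 [419.8 241.6] [327.6  42.6]
tip1 [423.9 243. ] [327.4  29.4]
scene rows 228..275, cols 378..428
228 207 210 218 119 128 105  92  93  97 125 127 124 125 143 150 150 149 149 130 129 129 110 119 125 123 125
230 208 209 216 155 128  96  91  92 113 126 124 125 124 121 134 164 142 155 147 147 140 119 127 124 126 112
232 211 214 111 122 127  96  91  91 120 126 124 126 129 145 144 144 145 145 146 146 147 119 123 124 126 127
234 118 124 125 127 128 103  93  89 124 127 124 126 143 150 149 136 129 128 116 109  98 119 124 126 118 126
236 129 129 128 127 127 109  90  96 125 124 125 126 115 153 140 146 154 158 156 163 129 124 123 126 123 126
238 126 127 124 125 127 116  90 118 126 123 125 127 140 145 145 145 143 144 144 148 121 130 129 128 124 126
240 129 130 130 130 128 126  87 124 124 124 123 135 150 149 150 150 149 136 132  89   1  19  17 117 125 126
242 131 128 129 128 12
[... 1113 characters left out ...]
  65  88  86  85  80   7  16  19  13  15  12  14  11
264  18  33  70  70  59 142  77  82  88  93  93  82  79  77  87  85  83  82  23  13  16  10  15  12  13  15
266  15  26  70  69  60 119  98 100 100  99  92  90  88  86  85  86  85  85  31  11  15  16  13  15  15  15
268  15  12  69  70  66  88  86  86  86  85  87  84  84  83  83  80  81  78  41  12  17  13  14  14  12  18
270  14   7  68  68  77  85  85  85  86  86  84  85  84  86  84  84  85  71  53  14  17  14  14  15  12  12
272  14  10  68  70  69  70  67  67  68  65  67  56  55  72  68  71  77  68  76  10  14  17  13  15  13  14
274  15  15  24  19  36  39  52  57  55  74  73  74  74  73  71  70  71  72  64  11  16  13  11  11  15  14
```

```bash
python3 -c "
from h import *
from scipy.optimize import least_squares
S=cap('scene');V=cap('wrist'); A=cv2.imread('pics/s12.png',0).astype(int)
def blob(g,x,y,r,t):
    y0,x0=max(0,y-r),x-r; q=(g[y0:y+r,x0:x+r]<t).astype(np.uint8); n,l,s,c=cv2.connectedComponentsWithStats(q)
    return [(c[i]+[x0,y0]).round(1).tolist()+s[i].tolist() for i in range(1,n) if s[i][4]>30]
gs=cv2.cvtColor(S[0],cv2.COLOR_BGR2GRAY); gv=cv2.cvtColor(V[0],cv2.COLOR_BGR2GRAY)
print('scene now',blob(gs,420,244,10,75))
g2=gv
print('wrist rows 10..70')
for r in range(0,84,3): print(r,' '.join('%3d'%v for v in g2[r,292:360:3]))
"
```

```text
scene now [[420.1, 243.6, 6, 5, 10, 10, 78]]
wrist rows 10..70
0  25  28  33  27  25  22  25  25  25  24  23  20  19  21  13  16  13  15  24  13   1  17  14
3  31  25  22  24  27  30  22  25  24  18  23  17  16  15  19  19  14  14  16  17   9  17  14
6  33  32  29  26  22  25  26  20  22  18  22  14  12  14  16  18  20   9  18  14  17  11  22
9  32  26  30  28  28  21  23  14  23  20  22  23  17  21  23  18  17  19  15  18  17  16  21
12  29  31  28  32  28  25  12  25  20  21  25  19  21  21  24  22  20  17  16  10   6  21  14
15  24  31  32  29  32  27  26  26  19  28  22  22  20  19  21  14  13  18  20  17  15  12   8
18  32  31  31  28  25  25  20  25  21  22  13  23  19  15  20   8  15  16  15  14  13  16  19
21  34  35  32  32  29  25  24  25  20  19  11  17  26  25  24  17  19   5  16  14  14  16  21
24  31  32  35  29  23  27  26  20  15  22  23  19  25  21  16  18  16  13  17  17  10  20  19
27  29  22  27  31  27  27  28  21  25  19  21  23  28  31  11  11  21  14  22  16  23  13  16
30  31  34  30  30  28  25  29  29  22  30  33  37  35  31  31  22  20  16  14  22  13  16 
[... 918 characters left out ...]
 76  21  19  19  19  17  15  14  14
63  86  83  86  83  84  81  85  81  79  85  91  92  84  79  66  22  18  19  18  22  18  22  23
66  86  85  94  94  93  93  96  92  93  87  92  91  88  92  93  65  13  13  20  10  20  16  18
69  85  78  94  96  99  95  97  98  98  88  89  92  94  93  93  69  28  24  24  29  20  13  17
72  86  75  95  99  97  99  96  95 100  91  92  91  96  94  94  62  24  16  16  17  22  19  19
75  88  79  96  99 101  98  98 100  99  95  92  94  97  95  93  68  16  13  16  21  20  20  15
78  87  79  98 101  99  99  95  98 102  93  92  97  96  94  96  64  21  20  21  19  19  19  15
81  86  73  97  99  96 102 100  99 101  93  93  97  95 100  95  55  17  18  25  20  18  23  26
```

```bash
python3 -c "
from h import *
from scipy.optimize import least_squares
S=cap('scene');V=cap('wrist')
obs=[(V[1],V[2],(327.,38.)),(S[1],S[2],(420.1,243.6))]
r=least_squares(lambda p: np.concatenate([proj(k,e,p)-q for k,e,q in obs]),[605,390,110]); a=r.x; print(a.round(1),r.fun.round(1))
b=np.array([599.5,310.6,112.4]); d=(a-b)
du=d[0]*.082+d[1]*.997; print('du,dz',du,d[2],'swing for r=70..85 (chord):',[(R,round(2*np.arcsin(np.hypot(du,d[2])/2/R),2)) for R in (70,75,80,85)])
"
```

```text
[606.2 386.1 109.3] [-0.1  0.4  1.3 -0. ]
du,dz 75.85196351870316 -3.110764225067669 swing for r=70..85 (chord): [(70, np.float64(1.15)), (75, np.float64(1.06)), (80, np.float64(0.99)), (85, np.float64(0.93))]
```

```bash
python3 -c "
from h import *
a=np.pi/2-.082; c=np.array([np.cos(a),np.sin(a)]); q=np.array([513.3,465])-80*c
latchchk(q[0],q[1]); st(); print(ctrl.close_job())"
```

```text
circles [[223.1999969482422, 15.800000190734863, 14.100000381469727], [221.1999969482422, 66.19999694824219, 9.399999618530273], [220.8000030517578, 41.20000076293945, 10.100000381469727]]
pred [(130, [[219.0, 66.3], [216.5, 43.6], [213.9, 19.9]]), (141, [[216.4, 63.9], [213.8, 40.2], [211.0, 15.4]]), (167, [[209.4, 57.5], [206.3, 30.9], [203.1, 2.9]])]
t 40.0 p [547.4 235.5 256.8] yaw -0.081 tilt [-0.001  0.   ] F [-0.1  0.2  0.8] g 0.5 q [0.32 0.11 1.46 0.   1.57 0.4 ]
the job is handed in; nothing more can be done
None
```

I pushed all four white cassettes into the column, slid the loaded tray home in the bay, then threw the lock lever. I handed the job in at 40 s of the 210 s allowed; the hand-in gives no verdict.

**Cassettes:** each push showed the force drop as the cassette passed the catches. Wrist views then put the top cassette at the latch height of about 130 mm, before the slide and again at hand-in. The last reading is rougher: one of its three label circles was poorly detected and the positions were 2–4 px off prediction.

**Tray:** it met a firm stop at about 28 N, within 1–2 mm of where I had measured the bay stop. A camera overlay afterwards agreed.

**Lever:** it ran against its end stop, where I pushed to about 65 N at the wrist, more than was needed but below the 120 N limit. From the knob's measured positions I estimate it swung 0.93–1.06 rad, against the 0.85 needed. That range depends on the assumed distance from pivot to knob.

**Bystanders:** I did not measure their positions at the end. No contact with any of them showed in the forces or pictures.

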